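# Make up the cobbler's order tray

### The arm

A 7-joint arm with a two-finger parallel gripper is mounted at the origin on the work surface. World frame = base frame: x ahead of the robot, y to its left, z up, the work surface at z = 0. Lengths are in m, angles in rad, forces in N, time in s.
With the tool pointing down it reaches from about 0.425 to 0.95 m from the base axis. Payload 4.7 kg.
Tool frame: the origin (TCP) lies on the centre line of the jaws, within the pads' length; the fingertips stand tips_ahead ahead of it and the grasp point (between the pads) lies 8 mm behind it (tips_ahead is the distance from the TCP to the fingertips, in m); z points along the fingers, y is the direction in which the jaws open and shut (so a half turn about z gives the same grasp; the last joint's range is limited). The gripper opens to 87 mm and grips with 3 to 60 N. Pads are 19 mm wide; open, the fingers measure 117 mm over their backs; the gripper's body (75 mm by 190 mm) begins 51 mm behind the grasp point.
Start: joints at [1.295, 0.469, -0.049, 1.532, 0.024, 1.141, -0.082], TCP at [0.165, -0.655, 0.234] pointing down, gripper open.
Joint ranges: [-2.59, 2.59], [-0.33, 1.99], [-1.39, 1.29], [0.1, 2.45], [-1.04, 4.18], [0.21, 1.99], [-2.66, 2.66]. Speed limits (rad/s): [2.57, 2.57, 3.14, 3.14, 3.14, 3.14, 3.14].

### API

Orientations are given as a unit quaternion [w, x, y, z].
In Python, from rig import * gives the robot as it stands.
- The arm moves only by the tool servo_tool, never from a script. Its argument "deltas" is a list that holds one entry, the list of rows, each a list of 7 numbers: the shift along the tool's x, y, z in m, then the turn, a rotation vector about the tool's x, y, z in rad, then the closure, from 0 (fully open) to 1 (shut). In form: [[[dx, dy, dz, rx, ry, rz, jaw], ...]]. A call has 1 to 20 rows; each row is the pose to reach, as a shift and turn from the pose commanded when the call began, along the tool's axes at that moment; what a row does not reach only later rows make up. A row lasts 1/12 s, in which the tool goes at most 41.7 mm and 7.16 degrees, less where a joint would pass 70% of its speed; a pose out of reach is approached as far as the arm can. A call with a gripper value outside its range is refused whole. The fingers move at their own pace and stop on an object; "newtons" is the grip in N (left out, the last holds). Time passes only in rows, so rows that repeat a pose let the fingers close. It gives the time, the measured TCP pose, the force and the opening at its end, in the units of the state.
- read_state(): the state, without advancing time (a new reading comes with each control period).
- snapshot(name): name is "scene" or "top" or "wrist"; returns a dict with "image" (384x512x3 uint8, red, green, blue), "mtx" (3x3 intrinsics, pixels), "world_to_cam" (4x4, takes a point from world to camera coordinates); the wrist camera has in their place "hand_eye" (4x4, takes a point from camera to tool coordinates, whose origin is the TCP and whose axes are the flange's). Camera axes: x right, y up, looking along -z (the intrinsics and any distortion apply to the point x, -y, -z); pixel columns grow to the right and rows downward; lengths in m; the calibration is good to about 2 mm. A picture is of the moment at which its call begins: read the wrist's pose just before it. There is no depth.
- finish_job(): hands the job in, once; it reports no verdict.
The state is a dict: "time_s": time; "joint_positions": joint angles; "qd": joint speeds; "effort": joint torques, N m; "tcp_pos": TCP position; "orientation": TCP orientation; "ft_force": force on the tool from outside, world axes, zero at the start; "torque": the same for the moment, N m; "opening": finger opening in m.
Only numpy, scipy, OpenCV 4.12 (cv2) and the standard library are available. Lean on these libraries where they do the work, as an engineer would, in place of code of your own. Each camera call takes 0.05 s, during which the arm holds its last target.

### The job

Make up the repair order in the wooden tray: stand the plain tan, the dark red and the navy heel block upright, each in the middle of the bay lined in its own colour, and only then, last of all, stand the magenta-capped glue bottle in the middle of the white-lined bay, keeping it upright all the way. The worn heel with the half-black top and the white-capped bottle do not belong to the order: leave them standing where they are.

Things in the scene. Friction and masses are not known exactly. Their poses are not given: they have to be found in the camera images.
- heel_tan: Plain tan shoe heel block standing on the bench, D-shaped from above: 56 mm long (x), 50 wide (y), 45 tall, about 0.12 kg. Origin: centre of underside, z up. Flat face at x = -28 mm; sides y = +-25 flat and parallel from x = -28 to +3, then a half-round back of radius 25. 
- heel_red: Dark red shoe heel block standing on the bench, D-shaped from above: 56 mm long (x), 50 wide (y), 45 tall, about 0.12 kg. Origin: centre of underside, z up. Flat face at x = -28 mm; sides y = +-25 flat and parallel from x = -28 to +3, then a half-round back of radius 25. 
- heel_navy: Navy blue shoe heel block standing on the bench, D-shaped from above: 56 mm long (x), 50 wide (y), 45 tall, about 0.12 kg. Origin: centre of underside, z up. Flat face at x = -28 mm; sides y = +-25 flat and parallel from x = -28 to +3, then a half-round back of radius 25. 
- worn_heel: Look-alike, worn: top black on its rounded rear half, else tan like the plain one; shoe heel block standing on the bench, D-shaped from above: 56 mm long (x), 50 wide (y), 45 tall, about 0.12 kg. Origin: centre of underside, z up. Flat face at x = -28 mm; sides y = +-25 flat and parallel from x = -28 to +3, then a half-round back of radius 25. Stays put.
- glue_magenta: Magenta-capped white plastic glue bottle standing upright: round body 38 mm across, straight sides up to 70 mm, shoulder to 84 mm, then a conical cap to 112 mm; about 0.12 kg. Origin: centre of the underside, z up. 
- glue_white: The look-alike: white-capped white plastic glue bottle standing upright: round body 38 mm across, straight sides up to 70 mm, shoulder to 84 mm, then a conical cap to 112 mm; about 0.12 kg. Origin: centre of the underside, z up. Stays put.
- lining_tan: Tan lining filling the floor of one tray bay, 84 x 100 x 2 mm (x, y, z). Origin: centre of its underside; top 2 mm above that, 8 mm above the bench; x, y along the tray's walls. Which lining is in which bay varies. The wooden tray is fixed; its walls and dividers, 6 mm thick, rise 14 mm above the linings.
- lining_red: Dark red lining filling the floor of one tray bay, 84 x 100 x 2 mm (x, y, z). Origin: centre of its underside; top 2 mm above that, 8 mm above the bench; x, y along the tray's walls. Tray: 200 x 230 mm (x, y) outside, 22 mm high, 2 x 2 bays, centres 97 mm apart in x and 112 mm in y.
- lining_navy: Navy blue lining filling the floor of one tray bay, 84 x 100 x 2 mm (x, y, z). Origin: centre of its underside; top 2 mm above that, 8 mm above the bench; x, y along the tray's walls. 
- lining_white: White lining filling the floor of one tray bay, 84 x 100 x 2 mm (x, y, z). Origin: centre of its underside; top 2 mm above that, 8 mm above the bench; x, y along the tray's walls. 
Not all that is in view belongs to the job. What is shaped like the heel_tan but green or pink is not meant.

How it is judged:
On the way, in this order (a step that is already met when the one before it is completed fails the run):
1. the three plain heels stand in the bays of their own colours (horizontal distance between heel_tan and lining_tan below 0.015 m and z of heel_tan in the frame of lining_tan between -0.003 and 0.007 m and angle between each of heel_tan, heel_red, heel_navy's own z axis and vertical below 0.12 rad and linear speed of each of heel_tan, heel_red, heel_navy below 0.03 m/s and contact force between the fingers and heel_tan below 0.1 N and horizontal distance between heel_red and lining_red below 0.015 m and z of heel_red in the frame of lining_red between -0.003 and 0.007 m and contact force between the fingers and heel_red below 0.1 N and horizontal distance between heel_navy and lining_navy below 0.015 m and z of heel_navy in the frame of lining_navy between -0.003 and 0.007 m and contact force between the fingers and heel_navy below 0.1 N), for 0.2 s.
2. then the magenta-capped glue bottle stands in the white-lined bay (horizontal distance between glue_magenta and lining_white below 0.015 m and z of glue_magenta in the frame of lining_white between -0.003 and 0.007 m and angle between glue_magenta's own z axis and vertical below 0.12 rad and linear speed of glue_magenta below 0.03 m/s and contact force between the fingers and glue_magenta below 0.1 N), for 0.2 s.
At the end, for the whole second after the job is handed in: Plain heels on the linings of their own colours, magenta-capped bottle on the white one: upright (0.12 rad), centres within 15 mm, resting, released, at rest; worn heel and white-capped bottle standing within 30 mm of their start (all of step 1 and all of step 2 and distance of each of worn_heel, glue_white from where it was at the start of the episode below 0.03 m and angle between each of worn_heel, glue_white's own z axis and vertical below 0.15 rad); the robot touches nothing.
It fails at once if the worn heel is moved by more than 30 mm or tipped (not (distance of worn_heel from where it was at the start of the episode below 0.03 m) or not (angle between worn_heel's own z axis and vertical below 0.15 rad)).
It fails at once if the white-capped bottle is moved by more than 30 mm or tipped (not (distance of glue_white from where it was at the start of the episode below 0.03 m) or not (angle between glue_white's own z axis and vertical below 0.15 rad)).
It fails at once if the magenta-capped bottle is tipped by more than 0.5 rad (angle between glue_magenta's own z axis and vertical above 0.5 rad).
It also fails if it takes over 118 s, if anything falls off the work surface, if the arm or the gripper's body presses on something with over 40 N, if the wrist force passes 120 N, or if a joint passes its speed limit or range.

## Working session

There is one attempt and no reset: what is moved stays moved. The work goes in short steps, Python scripts to look and compute and a tool call to move; the robot and the scene stay as the last step left them, time stands still between calls to the robot, and variables do not carry over. Pictures are saved under pics/ and viewed, and the job is handed in when it is done.

Besides the shell and the picture viewer there is one more tool, called after ">>>" as name(argument=value, ...) on one line, values as JSON. servo_tool: Moves the arm, as the interface text tells. Its arguments: {"type":"object","properties":{"deltas":{"type":"array","items":{"type":"array","items":{"type":"array","items":{"type":"number"}}}},"newtons":{"type":"number"}},"required":["deltas"]}

```bash
ls; mkdir -p pics; python3 - <<'E'
from rig import *
import cv2,numpy as np
s=read_state();print({k:np.round(v,4).tolist() for k,v in s.items()})
for n in ("scene","top","wrist"):
    d=snapshot(n);cv2.imwrite(f"pics/{n}0.png",d["image"][:,:,::-1])
    np.savez(f"{n}0.npz",**d)
    print(n,{k:np.round(v,4).tolist() for k,v in d.items() if k!="image"})
E
```

```text
pics
{'time_s': 0.0, 'joint_positions': [1.2951, 0.4695, -0.0486, 1.5337, 0.0241, 1.141, -0.0823], 'qd': [-0.0011, -0.0001, -0.0002, -0.001, -0.0004, -0.0012, -0.0006], 'effort': [0.0004, -50.7977, -0.0808, -23.6154, -0.0615, 0.038, 0.0002], 'tcp_pos': [0.1648, -0.654, 0.2325], 'orientation': [-0.001, 0.9924, 0.1231, -0.0002], 'ft_force': [-0.0655, 0.5019, 0.9533], 'torque': [0.0762, -0.0315, -0.015], 'opening': 0.0872}
scene {'mtx': [[406.0333, 0.0, 256.0156], [0.0, 406.0333, 188.7724], [0.0, 0.0, 1.0]], 'world_to_cam': [[-0.1775, 0.984, 0.0128, 0.0993], [-0.8275, -0.1563, 0.5392, 0.4627], [0.5326, 0.0851, 0.8421, -1.3141], [0.0, 0.0, 0.0, 1.0]]}
top {'mtx': [[378.3012, 0.0, 259.173], [0.0, 378.3012, 189.389], [0.0, 0.0, 1.0]], 'world_to_cam': [[0.0153, -0.9998, 0.0097, 0.0095], [0.9921, 0.0164, 0.124, -0.5766], [-0.1241, 0.0078, 0.9922, -0.826], [0.0, 0.0, 0.0, 1.0]]}
wrist {'mtx': [[309.5555, 0.0, 256.9093], [0.0, 309.5555, 191.5854], [0.0, 0.0, 1.0]], 'hand_eye': [[0.0007, 0.9633, 0.2684, 0.073], [1.0, -0.0007, -0.0002, -0.0001], [-0.0001, 0.2684, -0.9633, -0.1513], [0.0, 0.0, 0.0, 1.0]]}
```

View pics/scene0.png

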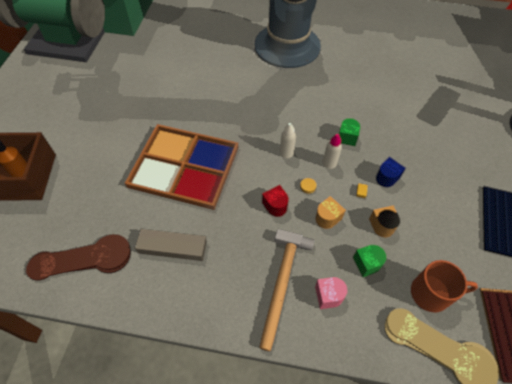

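View pics/top0.png

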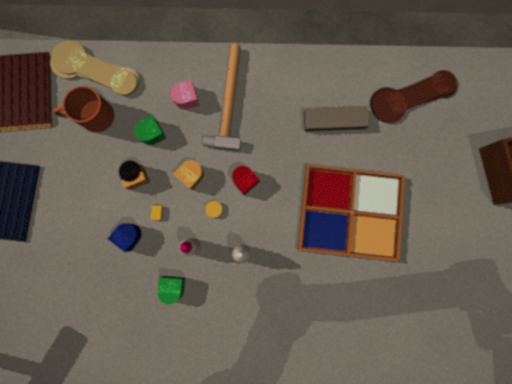

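View pics/wrist0.png

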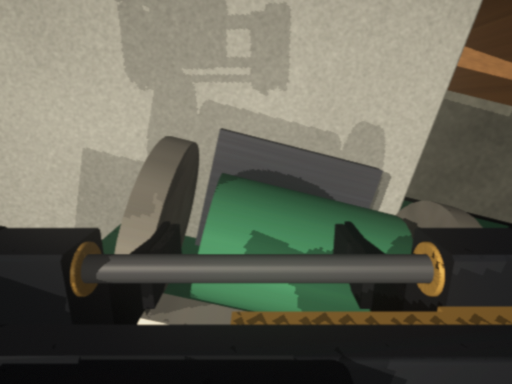

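Top view: the plain tan heel is at (188,174). Possible mix-ups are the worn heel at (131,174) with its black top, the small yellow block at (157,213) and the disc at (214,210). The red heel is at (245,180), navy at (125,237), the magenta bottle at (186,247) and the white bottle at (240,254). The tray is around (352,213). Next is a close crop and masks.

```bash
python3 - <<'E'
import cv2,numpy as np
d=np.load("top0.npz");im=d["image"][:,:,::-1]
cv2.imwrite("pics/crop_top.png",cv2.resize(im[145:310,95:275],None,fx=4.4,fy=3.6*1,interpolation=cv2.INTER_CUBIC)[:600,:800])
d=np.load("scene0.npz");im=d["image"][:,:,::-1]
cv2.imwrite("pics/crop_scene.png",cv2.resize(im[110:250,245:415],None,fx=4.2,fy=4.2,interpolation=cv2.INTER_CUBIC))
E
```

```text
(no output)
```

View pics/crop_top.png

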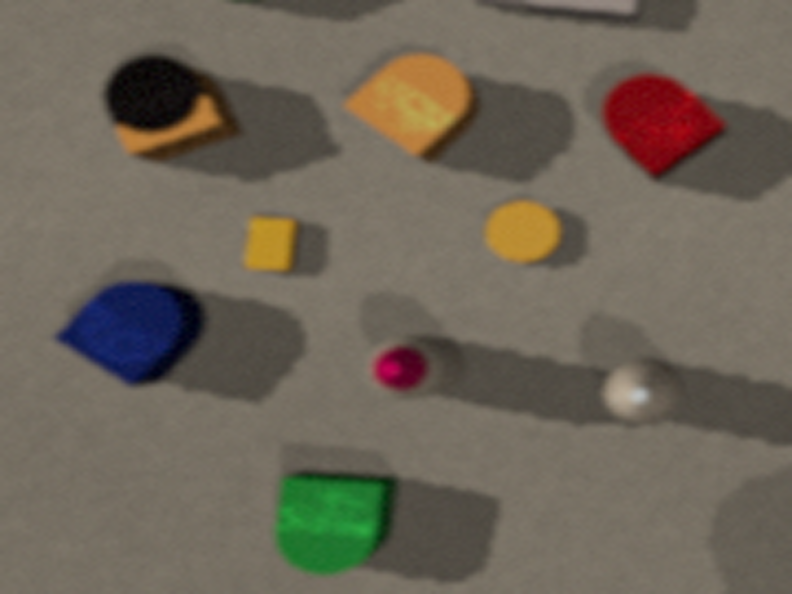

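View pics/crop_scene.png

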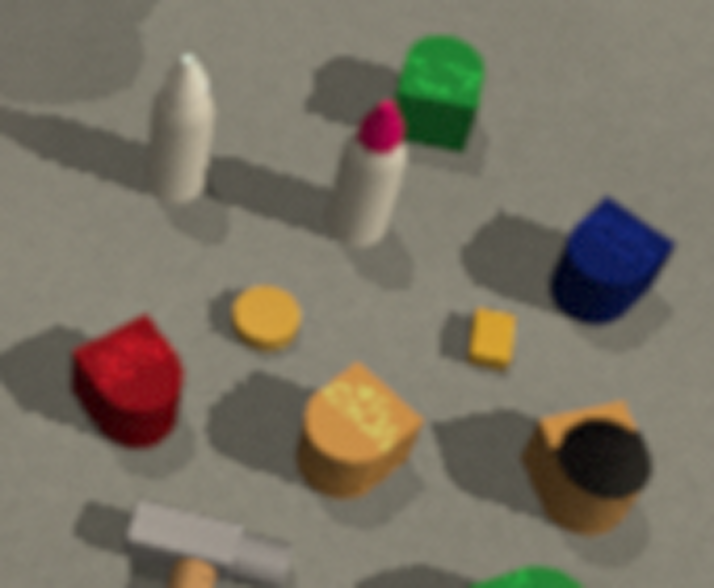

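The choices hold up: tan is the plain top at (188,174) and the worn heel has the black half-top. Now I'll measure.

```bash
cat > h.py <<'E'
import cv2,numpy as np
def ray(d,uv):
    K=d["mtx"];W=d["world_to_cam"];R=W[:3,:3];t=W[:3,3]
    p=cv2.undistortPoints(np.float64(uv).reshape(-1,1,2),K,None).reshape(-1,2)
    dirs=np.c_[p[:,0],-p[:,1],-np.ones(len(p))]@R
    return -R.T@t,dirs
def plane(d,uv,z):
    o,v=ray(d,uv);return o+v*((z-o[2])/v[:,2])[:,None]
def mask(im,name):
    hsv=cv2.cvtColor(im,cv2.COLOR_RGB2HSV);h,s,v=cv2.split(hsv)
    r={"tan":(h>8)&(h<25)&(s>120)&(v>60),"red":((h<6)|(h>174))&(s>150)&(v>40),"navy":(h>105)&(h<130)&(s>120),
       "mag":(h>150)&(h<175)&(s>150),"green":(h>45)&(h<80)&(s>120)}[name]
    return r.astype(np.uint8)*255
E
python3 - <<'E'
import rig;print([n for n in dir(rig) if not n.startswith('__')])
from h import *
d=dict(np.load("top0.npz"));im=d["image"]
for c in ("tan","red","navy","mag"):
    m=mask(im,c)
    n,l,st,ce=cv2.connectedComponentsWithStats(m)
    for i in range(1,n):
        if st[i,4]<40: continue
        x,y,w,h=st[i,:4]
        mm=(l==i); V=im.max(2)
        cs,_=cv2.findContours(mm.astype(np.uint8),cv2.RETR_EXTERNAL,cv2.CHAIN_APPROX_NONE)
        z=0.008 if w>35 and x>290 else 0.045
        P=plane(d,cs[0].reshape(-1,2),z)
        A=cv2.contourArea(np.float32(P[:,:2]*1000))
        print(c,(x,y,w,h),st[i,4],"cent",np.round(plane(d,ce[i],z)[0],4),"area mm2",A, "V pct",np.percentile(V[mm],[5,25,50,75,95]))
E
```

```text
['MotionError', 'finish_job', 'read_state', 'snapshot', 'tips_ahead']
tan (np.int32(49), np.int32(42), np.int32(35), np.int32(34)) 441 cent [0.8815 0.4826 0.045 ] area mm2 2427.410962568596 V pct [129. 149. 150. 151. 153.]
tan (np.int32(220), np.int32(44), np.int32(20), np.int32(92)) 866 cent [0.809  0.0909 0.045 ] area mm2 4338.634559770813 V pct [ 87.25 126.   162.   179.   184.  ]
tan (np.int32(76), np.int32(55), np.int32(43), np.int32(31)) 577 cent [0.8493 0.4016 0.045 ] area mm2 3228.8796394066885 V pct [146. 152. 153. 154. 155.]
tan (np.int32(118), np.int32(72), np.int32(20), np.int32(23)) 198 cent [0.8175 0.3243 0.045 ] area mm2 1146.8155371658504 V pct [ 95.55 142.25 154.   155.   156.  ]
tan (np.int32(75), np.int32(90), np.int32(27), np.int32(33)) 313 cent [0.7558 0.4105 0.045 ] area mm2 1749.5658410228789 V pct [ 67.6  97.  105.  111.  130.4]
tan (np.int32(53), np.int32(106), np.int32(18), np.int32(12)) 85 cent [0.7491 0.477  0.045 ] area mm2 264.4950470160693 V pct [ 66.2  98.  120.  139.  156.6]
tan (np.int32(0), np.int32(122), np.int32(52), np.int32(9)) 247 cent [0.7117 
[... 1424 characters left out ...]
33 -0.1454  0.008 ] area mm2 7783.069122247631 V pct [ 84. 120. 122. 123. 125.]
navy (np.int32(0), np.int32(163), np.int32(38), np.int32(77)) 1400 cent [0.5382 0.5597 0.045 ] area mm2 9192.347300264984 V pct [24. 30. 34. 37. 42.]
navy (np.int32(303), np.int32(211), np.int32(44), np.int32(39)) 1438 cent [ 0.4862 -0.1358  0.008 ] area mm2 7340.689494088525 V pct [62. 84. 86. 87. 89.]
navy (np.int32(109), np.int32(224), np.int32(31), np.int32(27)) 580 cent [0.4663 0.3134 0.045 ] area mm2 2620.9293823097833 V pct [ 25.  79.  82.  94. 103.]
mag (np.int32(180), np.int32(242), np.int32(12), np.int32(11)) 97 cent [0.4447 0.1794 0.045 ] area mm2 389.7508503701538 V pct [ 72.   83.   95.  139.  173.2]
```

```bash
cat >> h.py <<'E'
def dfit(P):
    """P contour of D top (m,xy). returns centre(origin), yaw of heel +x"""
    m=cv2.moments(np.float32(P*1e4).reshape(-1,1,2));c=np.array([m["m10"],m["m01"]])/m["m00"]/1e4
    r=P-c;dist=np.hypot(*r.T);a=np.arctan2(r[:,1],r[:,0])
    i=dist.argmax(); da=np.abs((a-a[i]+np.pi)%(2*np.pi)-np.pi)
    j=np.where((da>1.0)&(da<2.2),dist,0).argmax()
    u=-(r[i]+r[j])/2;yaw=np.arctan2(u[1],u[0])
    u=u/np.hypot(*u)
    return c+0.0024*u,yaw,np.hypot(*(P[i]-P[j])),np.hypot(*(r[i]+r[j]))/2,m["m00"]/1e2,P[[i,j]]
E
python3 - <<'E'
import rig;print(rig.tips_ahead)
from h import *
d=dict(np.load("top0.npz"));im=d["image"]
S=dict(np.load("scene0.npz"))
def comp(im,m,box):
    x0,y0,x1,y1=box
    k=np.zeros_like(m);k[y0:y1,x0:x1]=m[y0:y1,x0:x1]
    n,l,st,ce=cv2.connectedComponentsWithStats(k);i=1+st[1:,4].argmax()
    mm=(l==i).astype(np.uint8)
    return mm,ce[i]
def cont(mm):
    big=cv2.GaussianBlur(cv2.resize(mm*255,None,fx=8,fy=8,interpolation=cv2.INTER_LINEAR),(9,9),0)
    cs,_=cv2.findContours((big>127).astype(np.uint8),cv2.RETR_EXTERNAL,cv2.CHAIN_APPROX_NONE)
    c=max(cs,key=cv2.contourArea).reshape(-1,2)
    return (c+0.5)/8-0.5
V=im.max(2)
for nm,box,vt in (("tan",(165,150,212,200),125),("red",(225,160,265,200),90),("navy",(100,218,145,256),55),):
    m=mask(im,nm)&np.uint8(255*(V>vt))
    mm,ce=comp(im,m,box);P=plane(d,cont(mm),0.045)[:,:2]
    c,yaw,w,dd,A,cor=dfit(P)
    print(nm,"c",c.round(4),"yaw",round(yaw,3),np.degrees(yaw).round(1),"facew",w.round(4),"dface",dd.round(4),"A",A.round(0),"moment c",P.mean(0).round(4))
for nm,box in (("red",(298,165,405,262)),("navy",(298,165,405,262)),):
    mm,ce=comp(im,mask(im,nm),box);P=plane(d,cont(mm),0.008)[:,:2]
    print("bay",nm,cv2.minAreaRect(np.float32(P*1000)))
mm,ce=comp(im,mask(im,"tan")&np.uint8(255*(V>165)),(345,205,405,262));P=plane(d,cont(mm),0.008)[:,:2]
print("bay tan",cv2.minAreaRect(np.float32(P*1000)))
hsv=cv2.cvtColor(im,cv2.COLOR_RGB2HSV)
mm,ce=comp(im,np.uint8(255*((hsv[:,:,1]<50)&(V>150))),(345,165,405,220));P=plane(d,cont(mm),0.008)[:,:2]
print("bay white",cv2.minAreaRect(np.float32(P*1000)))
# tray outer rim
hs=cv2.minAreaRect(np.float32(plane(d,cont(comp(im,mask(im,"tan"),(290,150,415,270))[0]),0.022)[:,:2]*1000));print("tray rim",hs)
# bottle cap: triangulate
m1,c1=comp(im,mask(im,"mag"),(170,235,200,262));m2,c2=comp(S["image"],mask(S["image"],"mag"),(315,125,350,165))
o1,v1=ray(d,c1);o2,v2=ray(S,c2)
def tri(o1,v1,o2,v2):
    a=np.linalg.lstsq(np.c_[v1[0],-v2[0]],o2-o1,rcond=None)[0];p,q=o1+a[0]*v1[0],o2+a[1]*v2[0];return (p+q)/2,np.linalg.norm(p-q)
print("cap",c1,c2,tri(o1,v1,o2,v2))
print("cap scene z .1",plane(S,c2,.1),plane(d,c1,.1))
# others rough
for nm,uv,z in (("worn top",(131,172),.045),("whitecap",(239,254),.1),("green",(170,290),.045)): print(nm,plane(d,uv,z).round(3))
E
```

```text
0.011Traceback (most recent call last):
  File "<stdin>", line 21, in <module>
AttributeError: 'float' object has no attribute 'round'
```

```bash
cat >> h.py <<'E'
def comp(im,m,box):
    x0,y0,x1,y1=box
    k=np.zeros_like(m);k[y0:y1,x0:x1]=m[y0:y1,x0:x1]
    n,l,st,ce=cv2.connectedComponentsWithStats(k);i=1+st[1:,4].argmax()
    return (l==i).astype(np.uint8),ce[i]
def cont(mm):
    big=cv2.GaussianBlur(cv2.resize(mm*255,None,fx=8,fy=8,interpolation=cv2.INTER_LINEAR),(9,9),0)
    cs,_=cv2.findContours((big>127).astype(np.uint8),cv2.RETR_EXTERNAL,cv2.CHAIN_APPROX_NONE)
    c=max(cs,key=cv2.contourArea).reshape(-1,2)
    return (c+0.5)/8-0.5
def tri(o1,v1,o2,v2):
    a=np.linalg.lstsq(np.c_[v1[0],-v2[0]],o2-o1,rcond=None)[0];p,q=o1+a[0]*v1[0],o2+a[1]*v2[0];return (p+q)/2,np.linalg.norm(p-q)
E
cat > m.py <<'E'
from h import *
d=dict(np.load("top0.npz"));im=d["image"]
S=dict(np.load("scene0.npz"))
V=im.max(2)
for nm,box,vt in (("tan",(165,150,212,200),125),("red",(225,160,265,200),90),("navy",(100,218,145,256),55),):
    m=mask(im,nm)&np.uint8(255*(V>vt))
    mm,ce=comp(im,m,box);P=plane(d,cont(mm),0.045)[:,:2]
    c,yaw,w,dd,A,cor=dfit(P)
    print(nm,"c",c.round(4),"yaw",round(float(yaw),3),np.degrees(yaw).round(1),"facew",w.round(4),"dface",dd.round(4),"A",A,cor.round(4).tolist())
for nm,box in (("red",(298,165,405,262)),("navy",(298,165,405,262)),):
    mm,ce=comp(im,mask(im,nm),box);P=plane(d,cont(mm),0.008)[:,:2]
    print("bay",nm,cv2.minAreaRect(np.float32(P*1000)))
mm,ce=comp(im,mask(im,"tan")&np.uint8(255*(V>165)),(345,205,405,262));P=plane(d,cont(mm),0.008)[:,:2]
print("bay tan",cv2.minAreaRect(np.float32(P*1000)))
hsv=cv2.cvtColor(im,cv2.COLOR_RGB2HSV)
mm,ce=comp(im,np.uint8(255*((hsv[:,:,1]<50)&(V>150))),(345,165,405,220));P=plane(d,cont(mm),0.008)[:,:2]
print("bay white",cv2.minAreaRect(np.float32(P*1000)))
print("tray rim",cv2.minAreaRect(np.float32(plane(d,cont(comp(im,mask(im,"tan"),(290,150,415,270))[0]),0.022)[:,:2]*1000)))
m1,c1=comp(im,mask(im,"mag"),(170,235,200,262));m2,c2=comp(S["image"],mask(S["image"],"mag"),(315,125,350,165))
o1,v1=ray(d,c1);o2,v2=ray(S,c2)
print("cap",c1,c2,tri(o1,v1,o2,v2))
print("cap z .1 scene,top",plane(S,c2,.098),plane(d,c1,.1))
for nm,uv,z in (("worn top",(131,172),.045),("whitecap",(239,254),.1),("green",(170,290),.045)): print(nm,plane(d,uv,z).round(3))
E
python3 m.py
```

```text
tan c [0.6133 0.1781] yaw -0.609 -34.9 facew 0.0471 dface 0.0248 A 2541.854689042568 [[0.5771, 0.1746], [0.6049, 0.2126]]
red c [0.6028 0.0552] yaw 0.668 38.3 facew 0.0466 dface 0.0239 A 2389.5074927180262 [[0.5677, 0.0571], [0.5967, 0.0207]]
navy c [0.469  0.3162] yaw -0.593 -33.9 facew 0.0448 dface 0.0239 A 2313.393951891661 [[0.4594, 0.3497], [0.4349, 0.3122]]
bay red ((583.6339721679688, -145.43719482421875), (101.23986053466797, 85.81017303466797), 84.82318115234375)
bay navy ((486.55645751953125, -135.99729919433594), (98.32454681396484, 82.79676055908203), 84.81657409667969)
bay tan ((475.68914794921875, -251.9583740234375), (89.4864730834961, 83.84577178955078), 84.58737182617188)
bay white ((572.5357055664062, -259.1936340332031), (94.82484436035156, 84.8556137084961), 84.5398941040039)
tray rim ((529.578857421875, -195.34739685058594), (234.44309997558594, 202.3172607421875), 84.5039291381836)
cap [185.49484536 246.84536082] [335.58426966 140.01123596] (array([0.44600395, 0.17208239, 0.09478871]), np.float64(0.0034637680034146057))
cap z .1 scene,top [[0.44836056 0.17344746 0.098     ]] [[0.44630248 0.16937844 0.1       ]]
worn top [[0.61  0.309 0.045]]
whitecap [[0.433 0.059 0.1  ]]
green [[0.351 0.209 0.045]]
```

```bash
cat > go.py <<'E'
import sys,numpy as np
from scipy.spatial.transform import Rotation as R
from rig import read_state
def st():
    s=read_state();q=s["orientation"];r=R.from_quat([q[1],q[2],q[3],q[0]]);return s,np.array(s["tcp_pos"]),r
def goal(psi):
    c,s_=np.cos(psi),np.sin(psi);return R.from_matrix(np.array([[c,s_,0],[s_,-c,0],[0,0,-1.]]))
if __name__=="__main__":
    s,p,r=st();print("t",round(s["time_s"],2),"p",p.round(4),"q1,q7",np.round(s["joint_positions"],2),"psi",np.degrees(np.arctan2(r.as_matrix()[1,0],r.as_matrix()[0,0])).round(1),"open",round(s["opening"],4))
    a=[float(x) for x in sys.argv[1:]]
    for i in range(0,len(a),4):
        T=np.array(a[i:i+3]);G=goal(np.radians(a[i+3]))
        print("->",a[i:i+4],np.r_[r.inv().apply(T-p),(r.inv()*G).as_rotvec()].round(4).tolist())
E
python3 go.py .53 -.20 .27 60  .6076 .1821 .16 145.1
```

```text
t 0.15 p [ 0.1648 -0.6541  0.2328] q1,q7 [ 1.3   0.47 -0.05  1.53  0.02  1.14 -0.08] psi 14.1 open 0.0871
-> [0.53, -0.2, 0.27, 60.0] [0.4651, -0.3512, -0.0368, -0.0014, -0.0005, -0.8003]
-> [0.6076, 0.1821, 0.16, 145.1] [0.6337, -0.7026, 0.0737, -0.0009, -0.0016, -2.2856]
```

>>> servo_tool(deltas=[[[0.465,-0.351,-0.037,0,0,-0.8,0],[0.465,-0.351,-0.037,0,0,-0.8,0],[0.465,-0.351,-0.037,0,0,-0.8,0],[0.465,-0.351,-0.037,0,0,-0.8,0],[0.465,-0.351,-0.037,0,0,-0.8,0],[0.465,-0.351,-0.037,0,0,-0.8,0],[0.465,-0.351,-0.037,0,0,-0.8,0],[0.465,-0.351,-0.037,0,0,-0.8,0],[0.465,-0.351,-0.037,0,0,-0.8,0],[0.465,-0.351,-0.037,0,0,-0.8,0],[0.465,-0.351,-0.037,0,0,-0.8,0],[0.465,-0.351,-0.037,0,0,-0.8,0],[0.465,-0.351,-0.037,0,0,-0.8,0],[0.465,-0.351,-0.037,0,0,-0.8,0],[0.465,-0.351,-0.037,0,0,-0.8,0],[0.465,-0.351,-0.037,0,0,-0.8,0],[0.465,-0.351,-0.037,0,0,-0.8,0]]])

```text
time_s: 1.57
tcp_pos: [0.5296, -0.2011, 0.2701]
orientation: [-0.0, 0.866, 0.5, -0.001]
ft_force: [0.5, 0.1, -0.1]
opening: 0.0868
```

```bash
python3 go.py .6076 .1821 .16 145.1; python3 - <<'E'
from rig import *
import cv2
d=snapshot("wrist");cv2.imwrite("pics/w1.png",d["image"][:,:,::-1])
E
```

```text
t 1.57 p [ 0.5296 -0.2011  0.2701] q1,q7 [ 0.66  0.3  -0.46  1.73  0.15  1.15 -0.37] psi 60.0 open 0.0868
-> [0.6076, 0.1821, 0.16, 145.1] [0.3709, -0.1241, 0.1098, -0.0014, 0.0002, -1.4856]
```

View pics/w1.png

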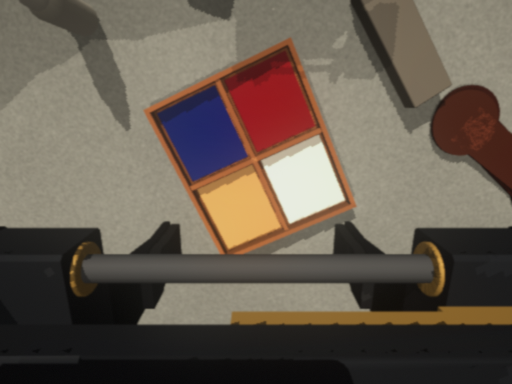

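The whole tray shows in the wrist view, with its dividers crossing at about (255,161). I'll use that as a cross-check on the tray position.

```bash
cat >> h.py <<'E'
def wrist(snap,p,r):
    H=snap["hand_eye"];T=np.eye(4);T[:3,:3]=r.as_matrix();T[:3,3]=p
    return dict(image=snap["image"],mtx=snap["mtx"],world_to_cam=np.linalg.inv(T@H))
E
python3 - <<'E'
from go import st
from rig import snapshot
from h import *
s,p,r=st();d=wrist(snapshot("wrist"),p,r)
print("cross",plane(d,[(254.5,160.5)],.022).round(4), "corners",plane(d,[(148,112),(291,41),(354,206),(226,254)],.022).round(4).tolist())
im=d["image"]
for nm in("red","navy"):
    mm,ce=comp(im,mask(im,nm),(140,40,330,200));print(nm,cv2.minAreaRect(np.float32(plane(d,cont(mm),.008)[:,:2]*1000)))
E
```

```text
cross [[ 0.5277 -0.1971  0.022 ]] corners [[0.4434, -0.0774, 0.022], [0.6366, -0.0957, 0.022], [0.6132, -0.3186, 0.022], [0.4252, -0.2926, 0.022]]
red ((581.585205078125, -143.74166870117188), (101.4365234375, 85.63432312011719), 84.5842056274414)
navy ((485.09417724609375, -134.94898986816406), (97.72767639160156, 83.0001220703125), 84.56753540039062)
```

>>> servo_tool(deltas=[[[0.371,-0.124,0.11,0,0,-1.485,0],[0.371,-0.124,0.11,0,0,-1.485,0],[0.371,-0.124,0.11,0,0,-1.485,0],[0.371,-0.124,0.11,0,0,-1.485,0],[0.371,-0.124,0.11,0,0,-1.485,0],[0.371,-0.124,0.11,0,0,-1.485,0],[0.371,-0.124,0.11,0,0,-1.485,0],[0.371,-0.124,0.11,0,0,-1.485,0],[0.371,-0.124,0.11,0,0,-1.485,0],[0.371,-0.124,0.11,0,0,-1.485,0],[0.371,-0.124,0.11,0,0,-1.485,0],[0.371,-0.124,0.11,0,0,-1.485,0],[0.371,-0.124,0.11,0,0,-1.485,0],[0.371,-0.124,0.11,0,0,-1.485,0],[0.371,-0.124,0.11,0,0,-1.485,0],[0.371,-0.124,0.11,0,0,-1.485,0]]])

```text
time_s: 3.0
tcp_pos: [0.6087, 0.1814, 0.1607]
orientation: [0.0, 0.302, 0.953, -0.0]
ft_force: [0.5, -0.1, -0.0]
opening: 0.087
```

```bash
python3 go.py .6076 .1821 .03 145.1; python3 - <<'E'
from rig import *
import cv2
d=snapshot("wrist");cv2.imwrite("pics/w2.png",d["image"][:,:,::-1])
E
```

```text
t 3.0 p [0.6087 0.1814 0.1607] q1,q7 [ 0.2   0.61 -0.81  1.68  0.49  1.07  0.2 ] psi 144.9 open 0.087
-> [0.6076, 0.1821, 0.03, 145.1] [0.0014, 0.0, 0.1307, -0.0003, 0.0009, -0.0042]
```

View pics/w2.png

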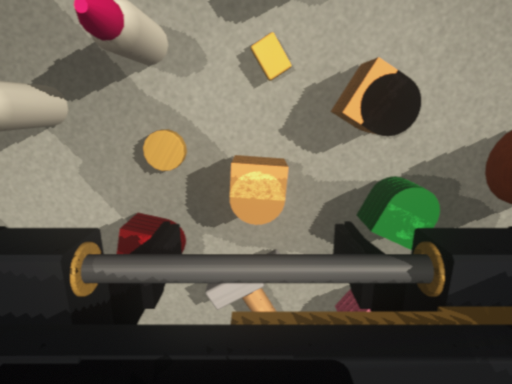

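The tan heel sits between the jaws and square to them: the flat face edge runs along row ~165 and the round back is at ~(258,223). Descending.

```bash
python3 - <<'E'
from go import st
from rig import snapshot
from h import *
s,p,r=st();d=wrist(snapshot("wrist"),p,r)
P=plane(d,[(231,165),(287,165),(258,224)],.045);print(P.round(4), "origin est",((P[0]+P[1])/4+P[2]/2).round(4), np.linalg.norm(P[0]-P[1]),np.linalg.norm((P[0]+P[1])/2-P[2]))
E
```

```text
[[0.5763 0.1763 0.045 ]
 [0.6045 0.2164 0.045 ]
 [0.6351 0.164  0.045 ]] origin est [0.6127 0.1802 0.045 ] 0.04898055242958303 0.05518802692195357
```

>>> servo_tool(deltas=[[[0.001,0,0.13,0,0,-0.004,0],[0.001,0,0.13,0,0,-0.004,0],[0.001,0,0.13,0,0,-0.004,0],[0.001,0,0.13,0,0,-0.004,0],[0.001,0,0.13,0,0,-0.004,0],[0.001,0,0.13,0,0,-0.004,0],[0.001,0,0.13,0,0,-0.004,0.75],[0.001,0,0.13,0,0,-0.004,0.75],[0.001,0,0.13,0,0,-0.004,0.75],[0.001,0,0.13,0,0,-0.004,0.75],[0.001,0,0.13,0,0,-0.004,0.75],[0.001,0,0.13,0,0,-0.004,0.75]]], newtons=20)

```text
time_s: 4.1
tcp_pos: [0.6077, 0.1832, 0.031]
orientation: [0.0, 0.298, 0.954, 0.0]
ft_force: [0.2, -0.3, 0.5]
opening: 0.0546
```

```bash
python3 go.py
```

```text
t 4.1 p [0.6077 0.1832 0.031 ] q1,q7 [ 0.13  0.75 -0.71  1.76  0.62  0.87  0.1 ] psi 145.3 open 0.0546
```

>>> servo_tool(deltas=[[[0,0,0,0,0,0,0.9],[0,0,0,0,0,0,0.9],[0,0,0,0,0,0,0.9],[0,0,0,0,0,0,0.9],[0,0,-0.02,0,0,0,0.9],[0,0,-0.15,0,0,0,0.9],[0,0,-0.15,0,0,0,0.9],[0,0,-0.15,0,0,0,0.9],[0,0,-0.15,0,0,0,0.9],[0,0,-0.15,0,0,0,0.9]]], newtons=25)

```text
time_s: 4.93
tcp_pos: [0.6091, 0.1844, 0.1837]
orientation: [0.003, 0.298, 0.954, 0.002]
ft_force: [0.0, 0.8, -1.5]
opening: 0.0509
```

```bash
python3 go.py .4752 -.2521 .17 84.6
```

```text
t 4.93 p [0.6091 0.1844 0.1837] q1,q7 [ 0.21  0.58 -0.83  1.66  0.47  1.11  0.21] psi 145.3 open 0.0509
-> [0.4752, -0.2521, 0.17, 84.6] [-0.1385, -0.4351, 0.012, 0.0066, 0.0008, 1.0592]
```

```bash
python3 go.py .4757 -.2409 .16 84.6
```

```text
t 4.93 p [0.6091 0.1844 0.1837] q1,q7 [ 0.21  0.58 -0.83  1.66  0.47  1.11  0.21] psi 145.3 open 0.0509
-> [0.4757, -0.2409, 0.16, 84.6] [-0.1325, -0.4257, 0.0221, 0.0066, 0.0008, 1.0592]
```

>>> servo_tool(deltas=[[[-0.132,-0.426,0.022,0.007,0,1.06,0.9],[-0.132,-0.426,0.022,0.007,0,1.06,0.9],[-0.132,-0.426,0.022,0.007,0,1.06,0.9],[-0.132,-0.426,0.022,0.007,0,1.06,0.9],[-0.132,-0.426,0.022,0.007,0,1.06,0.9],[-0.132,-0.426,0.022,0.007,0,1.06,0.9],[-0.132,-0.426,0.022,0.007,0,1.06,0.9],[-0.132,-0.426,0.022,0.007,0,1.06,0.9],[-0.132,-0.426,0.022,0.007,0,1.06,0.9],[-0.132,-0.426,0.022,0.007,0,1.06,0.9],[-0.132,-0.426,0.022,0.007,0,1.06,0.9],[-0.132,-0.426,0.022,0.007,0,1.06,0.9],[-0.132,-0.426,0.022,0.007,0,1.06,0.9],[-0.132,-0.426,0.022,0.007,0,1.06,0.9],[-0.132,-0.426,0.022,0.007,0,1.06,0.9],[-0.132,-0.426,0.022,0.007,0,1.06,0.9]]])

```text
time_s: 6.27
tcp_pos: [0.4739, -0.2403, 0.1582]
orientation: [-0.001, 0.739, 0.674, -0.003]
ft_force: [0.4, -0.1, -0.9]
opening: 0.0509
```

```bash
python3 go.py .4757 -.2409 .0395 84.6; python3 - <<'E'
from rig import *
import cv2
d=snapshot("wrist");cv2.imwrite("pics/w3.png",d["image"][:,:,::-1])
E
```

```text
t 6.27 p [ 0.4739 -0.2403  0.1582] q1,q7 [ 0.83  0.38 -0.55  1.93  0.25  0.91  0.06] psi 84.7 open 0.0509
-> [0.4757, -0.2409, 0.0395, 84.6] [-0.0001, 0.0026, 0.1187, -0.0062, 0.0026, 0.0024]
```

View pics/w3.png

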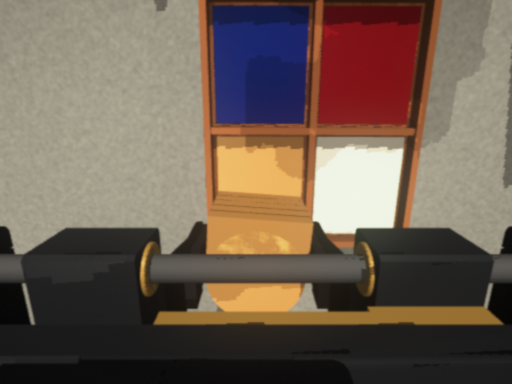

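>>> servo_tool(deltas=[[[0,0.002,0.08,-0.006,0.002,0,0.9],[0,0.002,0.08,-0.006,0.002,0,0.9],[0,0.002,0.1,-0.006,0.002,0,0.9],[0,0.002,0.11,-0.006,0.002,0,0.9],[0,0.002,0.115,-0.006,0.002,0,0.9],[0,0.002,0.118,-0.006,0.002,0,0.9],[0,0.002,0.118,-0.006,0.002,0,0.9],[0,0.002,0.118,-0.006,0.002,0,0.9]]])

```text
time_s: 6.98
tcp_pos: [0.4759, -0.2429, 0.0419]
orientation: [0.002, 0.74, 0.673, 0.0]
ft_force: [-0.5, -0.6, 0.1]
opening: 0.0509
```

```bash
python3 go.py .4757 -.2409 .0395 84.6
```

```text
t 6.98 p [ 0.4759 -0.2429  0.0419] q1,q7 [ 0.76  0.54 -0.47  2.01  0.38  0.67 -0.05] psi 84.6 open 0.0509
-> [0.4757, -0.2409, 0.0395, 84.6] [0.002, -0.0004, 0.0023, 0.0028, 0.0024, -0.0005]
```

Lower the last 3 mm, release, and rise straight up.

>>> servo_tool(deltas=[[[0.002,0,0.002,0,0,0,0.9],[0.002,0,0.003,0,0,0,0.9],[0.002,0,0.003,0,0,0,0.9],[0.002,0,0.003,0,0,0,0.3],[0.002,0,0.003,0,0,0,0.3],[0.002,0,0.003,0,0,0,0.3],[0.002,0,0.003,0,0,0,0.3],[0.002,0,-0.04,0,0,0,0.3],[0.002,0,-0.12,0,0,0,0],[0.002,0,-0.12,0,0,0,0],[0.002,0,-0.12,0,0,0,0],[0.002,0,-0.12,0,0,0,0]]])

```text
time_s: 7.98
tcp_pos: [0.4763, -0.2412, 0.163]
orientation: [0.003, 0.74, 0.673, 0.0]
ft_force: [-0.3, -0.1, -0.6]
opening: 0.0797
```

```bash
python3 go.py .5973 .0509 .17 38.3; python3 - <<'E'
from rig import *
import cv2
d=snapshot("top");cv2.imwrite("pics/t2.png",d["image"][:,:,::-1])
E
```

```text
t 7.98 p [ 0.4763 -0.2412  0.163 ] q1,q7 [ 0.84  0.37 -0.56  1.92  0.25  0.91  0.06] psi 84.5 open 0.0797
-> [0.5973, 0.0509, 0.17, 38.3] [0.3022, 0.0926, -0.0077, 0.0064, 0.0016, 0.8069]
```

View pics/t2.png

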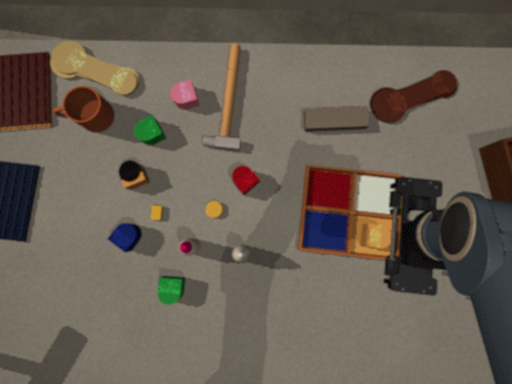

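>>> servo_tool(deltas=[[[0.302,0.093,-0.008,0.006,0.002,0.807,0],[0.302,0.093,-0.008,0.006,0.002,0.807,0],[0.302,0.093,-0.008,0.006,0.002,0.807,0],[0.302,0.093,-0.008,0.006,0.002,0.807,0],[0.302,0.093,-0.008,0.006,0.002,0.807,0],[0.302,0.093,-0.008,0.006,0.002,0.807,0],[0.302,0.093,-0.008,0.006,0.002,0.807,0],[0.302,0.093,-0.008,0.006,0.002,0.807,0],[0.302,0.093,-0.008,0.006,0.002,0.807,0],[0.302,0.093,-0.008,0.006,0.002,0.807,0],[0.302,0.093,-0.008,0.006,0.002,0.807,0],[0.302,0.093,-0.008,0.006,0.002,0.807,0]]])

```text
time_s: 9.03
tcp_pos: [0.5952, 0.0493, 0.1667]
orientation: [-0.002, 0.945, 0.327, -0.003]
ft_force: [-0.1, 0.2, 0.0]
opening: 0.0869
```

```bash
python3 go.py .5973 .0509 .03 38.3; python3 - <<'E'
from rig import *
import cv2
d=snapshot("wrist");cv2.imwrite("pics/w4.png",d["image"][:,:,::-1])
E
```

```text
t 9.03 p [0.5952 0.0493 0.1667] q1,q7 [ 0.18  0.45 -0.45  1.77  0.22  0.98 -1.26] psi 38.2 open 0.0869
-> [0.5973, 0.0509, 0.03, 38.3] [0.0033, 0.0008, 0.1367, -0.0056, 0.0044, -0.0019]
```

View pics/w4.png

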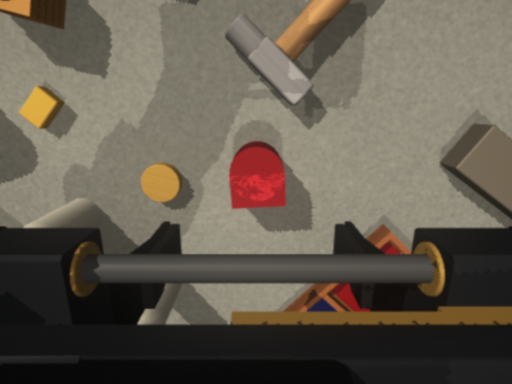

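Red heel centred in the jaws at (258,180), flat face at row ~207. Grasping.

>>> servo_tool(deltas=[[[0.003,0.001,0.136,-0.005,0.004,0,0],[0.003,0.001,0.136,-0.005,0.004,0,0],[0.003,0.001,0.136,-0.005,0.004,0,0],[0.003,0.001,0.136,-0.005,0.004,0,0],[0.003,0.001,0.136,-0.005,0.004,0,0],[0.003,0.001,0.136,-0.005,0.004,0,0.9],[0.003,0.001,0.136,-0.005,0.004,0,0.9],[0.003,0.001,0.136,-0.005,0.004,0,0.9],[0.003,0.001,0.136,-0.005,0.004,0,0.9],[0.003,0.001,0.136,-0.005,0.004,0,0.9],[0.003,0.001,0.136,-0.005,0.004,0,0.9],[0.003,0.001,0.136,-0.005,0.004,0,0.9],[0.003,0.001,0.136,-0.005,0.004,0,0.9],[0.003,0.001,0.136,-0.005,0.004,0,0.9]]], newtons=25)

```text
time_s: 10.25
tcp_pos: [0.5989, 0.0529, 0.0328]
orientation: [-0.0, 0.945, 0.328, 0.002]
ft_force: [-1.8, -0.7, 6.3]
opening: 0.0507
```

```bash
python3 go.py
```

```text
t 10.25 p [0.5989 0.0529 0.0328] q1,q7 [ 0.12  0.62 -0.38  1.86  0.33  0.72 -1.35] psi 38.3 open 0.0507
```

>>> servo_tool(deltas=[[[0,0,0,0,0,0,0.9],[0,0,-0.02,0,0,0,0.9],[0,0,-0.14,0,0,0,0.9],[0,0,-0.14,0,0,0,0.9],[0,0,-0.14,0,0,0,0.9],[0,0,-0.14,0,0,0,0.9],[0,0,-0.14,0,0,0,0.9]]])

```text
time_s: 10.83
tcp_pos: [0.5995, 0.0529, 0.1744]
orientation: [0.0, 0.945, 0.328, 0.004]
ft_force: [-0.8, 0.9, -2.2]
opening: 0.0502
```

```bash
python3 go.py .5820 -.1515 .16 84.6
```

```text
t 10.83 p [0.5995 0.0529 0.1744] q1,q7 [ 0.18  0.44 -0.45  1.76  0.23  0.98 -1.26] psi 38.3 open 0.0502
-> [0.582, -0.1515, 0.16, 84.6] [-0.1406, 0.1495, 0.0139, 0.0054, -0.0051, -0.8079]
```

>>> servo_tool(deltas=[[[-0.139,0.148,0.014,0.005,-0.005,-0.808,0.9],[-0.139,0.148,0.014,0.005,-0.005,-0.808,0.9],[-0.139,0.148,0.014,0.005,-0.005,-0.808,0.9],[-0.139,0.148,0.014,0.005,-0.005,-0.808,0.9],[-0.139,0.148,0.014,0.005,-0.005,-0.808,0.9],[-0.139,0.148,0.014,0.005,-0.005,-0.808,0.9],[-0.139,0.148,0.014,0.005,-0.005,-0.808,0.9],[-0.139,0.148,0.014,0.005,-0.005,-0.808,0.9],[-0.139,0.148,0.014,0.005,-0.005,-0.808,0.9],[-0.139,0.148,0.014,0.005,-0.005,-0.808,0.9],[-0.139,0.148,0.014,0.005,-0.005,-0.808,0.9]]])

```text
time_s: 11.75
tcp_pos: [0.5808, -0.1489, 0.1572]
orientation: [-0.002, 0.739, 0.673, -0.002]
ft_force: [0.6, 0.1, -0.4]
opening: 0.0499
```

```bash
python3 go.py .5821 -.149 .042 84.6;python3 - <<'E'
from rig import *
import cv2
d=snapshot("wrist");cv2.imwrite("pics/w5.png",d["image"][:,:,::-1])
E
```

```text
t 11.75 p [ 0.5808 -0.1489  0.1572] q1,q7 [ 0.62  0.49 -0.59  1.77  0.32  0.98 -0.19] psi 84.6 open 0.0499
-> [0.5821, -0.149, 0.042, 84.6] [0.0001, 0.0019, 0.1152, -0.0053, 0.0007, 0.0007]
```

View pics/w5.png

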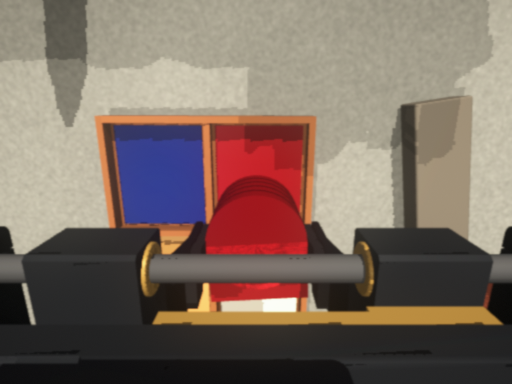

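>>> servo_tool(deltas=[[[0,0.002,0.08,-0.005,0,0,0.9],[0,0.002,0.08,-0.005,0,0,0.9],[0,0.002,0.1,-0.005,0,0,0.9],[0,0.002,0.108,-0.005,0,0,0.9],[0,0.002,0.112,-0.005,0,0,0.9],[0,0.002,0.114,-0.005,0,0,0.9],[0,0.002,0.115,-0.005,0,0,0.9],[0,0.002,0.115,-0.005,0,0,0.9]]])

```text
time_s: 12.47
tcp_pos: [0.5837, -0.1499, 0.0442]
orientation: [0.002, 0.74, 0.673, 0.001]
ft_force: [-0.0, 0.4, -1.8]
opening: 0.0504
```

```bash
python3 go.py .5821 -.149 .040 84.6
```

```text
t 12.47 p [ 0.5837 -0.1499  0.0442] q1,q7 [ 0.56  0.63 -0.52  1.85  0.43  0.77 -0.28] psi 84.6 open 0.0504
-> [0.5821, -0.149, 0.04, 84.6] [0.0008, -0.0017, 0.0042, 0.0034, 0.0011, 0.0003]
```

>>> servo_tool(deltas=[[[0,-0.001,0.002,0,0,0,0.9],[0,-0.001,0.003,0,0,0,0.9],[0,-0.001,0.004,0,0,0,0.9],[0,-0.001,0.004,0,0,0,0.9],[0,-0.001,0.004,0,0,0,0.3],[0,-0.001,0.004,0,0,0,0.3],[0,-0.001,0.004,0,0,0,0.3],[0,-0.001,0.004,0,0,0,0.3],[0,-0.001,-0.04,0,0,0,0.3],[0,-0.001,-0.13,0,0,0,0],[0,-0.001,-0.13,0,0,0,0],[0,-0.001,-0.13,0,0,0,0],[0,-0.001,-0.13,0,0,0,0]]])

```text
time_s: 13.55
tcp_pos: [0.584, -0.1498, 0.1769]
orientation: [0.004, 0.74, 0.673, 0.002]
ft_force: [-0.3, -0.1, -0.6]
opening: 0.0799
```

```bash
python3 go.py .57 .1 .20 115 .4632 .3201 .17 146.1
```

```text
t 13.55 p [ 0.584  -0.1498  0.1769] q1,q7 [ 0.63  0.47 -0.6   1.75  0.31  1.   -0.19] psi 84.6 open 0.0799
-> [0.57, 0.1, 0.2, 115.0] [0.2473, -0.0372, -0.0239, 0.008, 0.0043, -0.5305]
-> [0.4632, 0.3201, 0.17, 146.1] [0.4564, -0.1645, 0.0046, 0.0068, 0.0065, -1.0733]
```

>>> servo_tool(deltas=[[[0.456,-0.164,0.003,0.007,0.006,-1.073,0],[0.456,-0.164,0.003,0.007,0.006,-1.073,0],[0.456,-0.164,0.003,0.007,0.006,-1.073,0],[0.456,-0.164,0.003,0.007,0.006,-1.073,0],[0.456,-0.164,0.003,0.007,0.006,-1.073,0],[0.456,-0.164,0.003,0.007,0.006,-1.073,0],[0.456,-0.164,0.003,0.007,0.006,-1.073,0],[0.456,-0.164,0.003,0.007,0.006,-1.073,0],[0.456,-0.164,0.003,0.007,0.006,-1.073,0],[0.456,-0.164,0.003,0.007,0.006,-1.073,0],[0.456,-0.164,0.003,0.007,0.006,-1.073,0],[0.456,-0.164,0.003,0.007,0.006,-1.073,0],[0.456,-0.164,0.003,0.007,0.006,-1.073,0],[0.456,-0.164,0.003,0.007,0.006,-1.073,0],[0.456,-0.164,0.003,0.007,0.006,-1.073,0],[0.456,-0.164,0.003,0.007,0.006,-1.073,0]]])

```text
time_s: 14.88
tcp_pos: [0.4615, 0.3177, 0.1682]
orientation: [-0.004, 0.293, 0.956, -0.001]
ft_force: [-0.1, -0.6, -0.3]
opening: 0.0871
```

```bash
python3 go.py .4632 .3201 .03 146.1;python3 - <<'E'
from rig import *
import cv2
d=snapshot("wrist");cv2.imwrite("pics/w6.png",d["image"][:,:,::-1])
E
```

```text
t 14.88 p [0.4615 0.3177 0.1682] q1,q7 [ 0.01  0.51 -0.92  1.84  0.47  1.03 -0.12] psi 146.0 open 0.0871
-> [0.4632, 0.3201, 0.03, 146.1] [-0.0011, 0.0037, 0.1382, -0.0053, -0.0073, -0.0026]
```

View pics/w6.png

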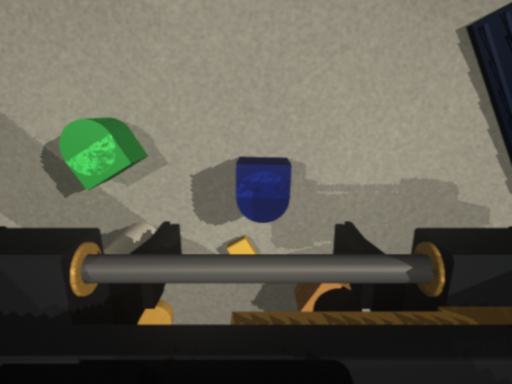

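Navy heel at (263,188), square to the jaws. The magenta bottle is clear of the gripper body by about 20 mm.

>>> servo_tool(deltas=[[[-0.001,0.003,0.136,-0.005,-0.007,0,0],[-0.001,0.003,0.136,-0.005,-0.007,0,0],[-0.001,0.003,0.136,-0.005,-0.007,0,0],[-0.001,0.003,0.136,-0.005,-0.007,0,0],[-0.001,0.003,0.136,-0.005,-0.007,0,0],[-0.001,0.003,0.136,-0.005,-0.007,0,0.9],[-0.001,0.003,0.136,-0.005,-0.007,0,0.9],[-0.001,0.003,0.136,-0.005,-0.007,0,0.9],[-0.001,0.003,0.136,-0.005,-0.007,0,0.9],[-0.001,0.003,0.136,-0.005,-0.007,0,0.9],[-0.001,0.003,0.136,-0.005,-0.007,0,0.9],[-0.001,0.003,0.136,-0.005,-0.007,0,0.9],[-0.001,0.003,0.136,-0.005,-0.007,0,0.9],[-0.001,0.003,0.136,-0.005,-0.007,0,0.9],[-0.001,0.003,0.136,-0.005,-0.007,0,0.9]]], newtons=25)

```text
time_s: 16.18
tcp_pos: [0.4627, 0.322, 0.0339]
orientation: [0.0, 0.292, 0.957, 0.001]
ft_force: [-0.8, -1.4, 5.7]
opening: 0.0497
```

```bash
python3 go.py
```

```text
t 16.18 p [0.4627 0.322  0.0339] q1,q7 [-0.11  0.68 -0.77  1.93  0.66  0.8  -0.28] psi 146.1 open 0.0497
```

>>> servo_tool(deltas=[[[0,0,0,0,0,0,0.9],[0,0,-0.02,0,0,0,0.9],[0,0,-0.16,0,0,0,0.9],[0,0,-0.16,0,0,0,0.9],[0,0,-0.16,0,0,0,0.9],[0,0,-0.16,0,0,0,0.9],[0,0,-0.16,0,0,0,0.9]]])

```text
time_s: 16.77
tcp_pos: [0.4638, 0.3236, 0.1976]
orientation: [0.003, 0.292, 0.957, 0.004]
ft_force: [0.8, 0.3, -0.8]
opening: 0.0494
```

```bash
python3 go.py .55 .08 .19 110  .4865 -.1297 .17 84.6
```

```text
t 16.77 p [0.4638 0.3236 0.1976] q1,q7 [ 0.02  0.48 -0.94  1.81  0.44  1.07 -0.1 ] psi 146.1 open 0.0494
-> [0.55, 0.08, 0.19, 110.0] [-0.2074, -0.1542, 0.0067, 0.0099, -0.0004, 0.6298]
-> [0.4865, -0.1297, 0.17, 84.6] [-0.2717, -0.3638, 0.0249, 0.0099, -0.0026, 1.0731]
```

```bash
python3 go.py .4868 -.1267 .19 84.6
```

```text
t 16.77 p [0.4638 0.3236 0.1976] q1,q7 [ 0.02  0.48 -0.94  1.81  0.44  1.07 -0.1 ] psi 146.1 open 0.0494
-> [0.4868, -0.1267, 0.19, 84.6] [-0.2703, -0.3609, 0.005, 0.0099, -0.0026, 1.0731]
```

>>> servo_tool(deltas=[[[-0.27,-0.361,0.005,0.01,-0.002,1.073,0.9],[-0.27,-0.361,0.005,0.01,-0.002,1.073,0.9],[-0.27,-0.361,0.005,0.01,-0.002,1.073,0.9],[-0.27,-0.361,0.005,0.01,-0.002,1.073,0.9],[-0.27,-0.361,0.005,0.01,-0.002,1.073,0.9],[-0.27,-0.361,0.005,0.01,-0.002,1.073,0.9],[-0.27,-0.361,0.005,0.01,-0.002,1.073,0.9],[-0.27,-0.361,0.005,0.01,-0.002,1.073,0.9],[-0.27,-0.361,0.005,0.01,-0.002,1.073,0.9],[-0.27,-0.361,0.005,0.01,-0.002,1.073,0.9],[-0.27,-0.361,0.005,0.01,-0.002,1.073,0.9],[-0.27,-0.361,0.005,0.01,-0.002,1.073,0.9],[-0.27,-0.361,0.005,0.01,-0.002,1.073,0.9],[-0.27,-0.361,0.005,0.01,-0.002,1.073,0.9],[-0.27,-0.361,0.005,0.01,-0.002,1.073,0.9]]])

```text
time_s: 18.02
tcp_pos: [0.4846, -0.1269, 0.1869]
orientation: [-0.002, 0.739, 0.674, -0.004]
ft_force: [1.0, 0.0, -1.0]
opening: 0.0501
```

```bash
python3 go.py .4868 -.1267 .044 84.6;python3 - <<'E'
from rig import *
import cv2
d=snapshot("wrist");cv2.imwrite("pics/w7.png",d["image"][:,:,::-1])
E
```

```text
t 18.02 p [ 0.4846 -0.1269  0.1869] q1,q7 [ 0.69  0.3  -0.62  1.96  0.22  0.95 -0.13] psi 84.8 open 0.0501
-> [0.4868, -0.1267, 0.044, 84.6] [0.0009, 0.0033, 0.1429, -0.0079, 0.0038, 0.0031]
```

View pics/w7.png

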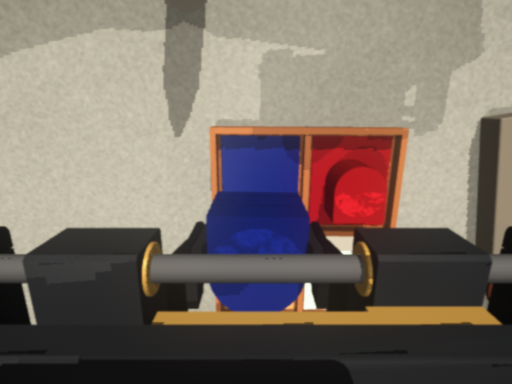

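>>> servo_tool(deltas=[[[0.001,0.002,0.1,-0.008,0.004,0.003,0.9],[0.001,0.002,0.1,-0.008,0.004,0.003,0.9],[0.001,0.002,0.12,-0.008,0.004,0.003,0.9],[0.001,0.002,0.13,-0.008,0.004,0.003,0.9],[0.001,0.002,0.138,-0.008,0.004,0.003,0.9],[0.001,0.002,0.142,-0.008,0.004,0.003,0.9],[0.001,0.002,0.143,-0.008,0.004,0.003,0.9],[0.001,0.002,0.143,-0.008,0.004,0.003,0.9]]])

```text
time_s: 18.73
tcp_pos: [0.4874, -0.1284, 0.046]
orientation: [0.002, 0.74, 0.672, 0.001]
ft_force: [1.0, -0.9, -1.2]
opening: 0.0498
```

```bash
python3 go.py .4868 -.1267 .041 84.6
```

```text
t 18.73 p [ 0.4874 -0.1284  0.046 ] q1,q7 [ 0.59  0.5  -0.52  2.08  0.41  0.65 -0.3 ] psi 84.5 open 0.0498
-> [0.4868, -0.1267, 0.041, 84.6] [0.0017, -0.0008, 0.005, 0.0043, 0.0012, -0.0024]
```

>>> servo_tool(deltas=[[[0.001,0,0.002,0,0,0,0.9],[0.001,0,0.004,0,0,0,0.9],[0.001,0,0.005,0,0,0,0.9],[0.001,0,0.005,0,0,0,0.9],[0.001,0,0.005,0,0,0,0.3],[0.001,0,0.005,0,0,0,0.3],[0.001,0,0.005,0,0,0,0.3],[0.001,0,0.005,0,0,0,0.3],[0.001,0,-0.04,0,0,0,0.3],[0.001,0,-0.14,0,0,0,0],[0.001,0,-0.16,0,0,0,0],[0.001,0,-0.16,0,0,0,0],[0.001,0,-0.16,0,0,0,0],[0.001,0,-0.16,0,0,0,0]]])

```text
time_s: 19.9
tcp_pos: [0.4873, -0.1277, 0.2069]
orientation: [0.003, 0.741, 0.672, 0.001]
ft_force: [-0.6, -0.4, -0.3]
opening: 0.0837
```

```bash
python3 go.py .54 .05 .22 100 .446 .172 .19 110
```

```text
t 19.9 p [ 0.4873 -0.1277  0.2069] q1,q7 [ 0.71  0.28 -0.64  1.94  0.2   0.98 -0.12] psi 84.4 open 0.0837
-> [0.54, 0.05, 0.22, 100.0] [0.1819, 0.0352, -0.0133, 0.0061, 0.0032, -0.2721]
-> [0.446, 0.172, 0.19, 110.0] [0.2943, -0.0705, 0.0157, 0.0058, 0.0038, -0.4467]
```

>>> servo_tool(deltas=[[[0.182,0.035,-0.013,0.006,0.003,-0.272,0],[0.182,0.035,-0.013,0.006,0.003,-0.272,0],[0.182,0.035,-0.013,0.006,0.003,-0.272,0],[0.182,0.035,-0.013,0.006,0.003,-0.272,0],[0.182,0.035,-0.013,0.006,0.003,-0.272,0],[0.182,0.035,-0.013,0.006,0.003,-0.272,0],[0.182,0.035,-0.013,0.006,0.003,-0.272,0],[0.182,0.035,-0.013,0.006,0.003,-0.272,0]]])

```text
time_s: 20.57
tcp_pos: [0.5375, 0.049, 0.2158]
orientation: [-0.003, 0.643, 0.766, -0.002]
ft_force: [-0.6, 0.4, 0.7]
opening: 0.087
```

```bash
python3 go.py .446 .172 .19 110;python3 - <<'E'
from rig import *
from go import st
from h import *
d=snapshot("top");im=d["image"];cv2.imwrite("pics/t3.png",im[:,:,::-1])
cv2.imwrite("pics/t3c.png",cv2.resize(im[150:280,285:425,::-1],None,fx=4,fy=4,interpolation=cv2.INTER_CUBIC))
s,p,r=st();w=snapshot("wrist");cv2.imwrite("pics/w8.png",w["image"][:,:,::-1])
np.savez("w8.npz",p=p,r=r.as_quat(),**w)
E
```

```text
t 20.57 p [0.5375 0.049  0.2158] q1,q7 [ 0.43  0.36 -0.74  1.84  0.28  1.06 -0.25] psi 100.0 open 0.087
-> [0.446, 0.172, 0.19, 110.0] [0.1369, -0.0686, 0.0266, -0.0077, -0.0029, -0.175]
```

View pics/t3.png

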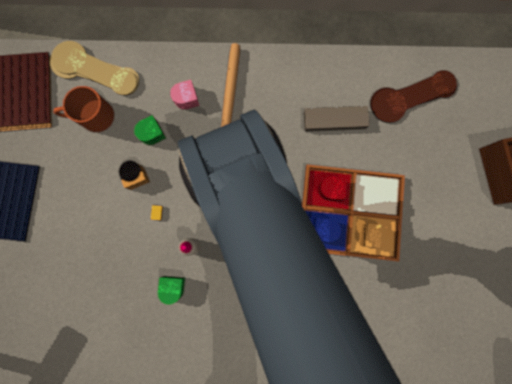

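View pics/t3c.png

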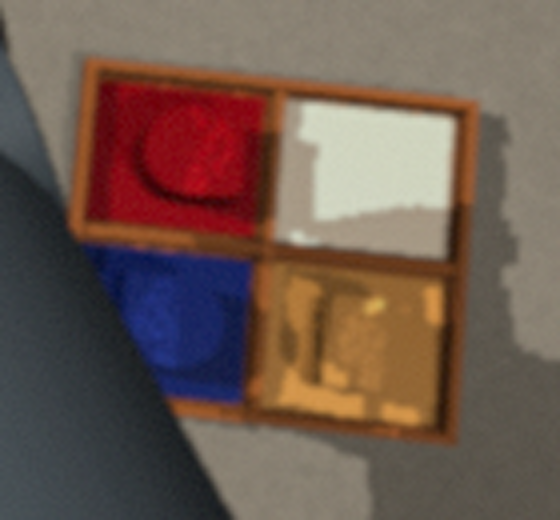

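View pics/w8.png

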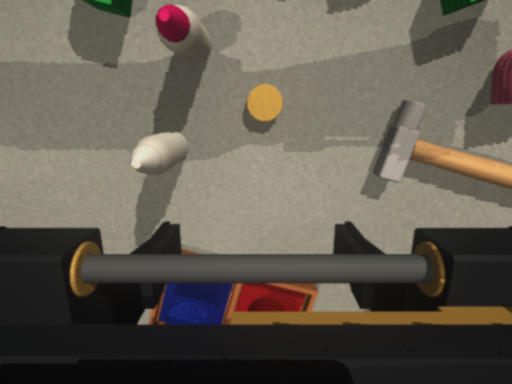

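The top view shows each heel standing in its own bay, and the worn heel and bottles haven't moved. Before the bottle I'll check the placements in the scene view and refine the bottle position from the wrist view.

```bash
python3 - <<'E'
from rig import *
from h import *
from scipy.spatial.transform import Rotation as R
d=snapshot("scene");np.savez("s3.npz",**d);cv2.imwrite("pics/s3.png",cv2.resize(d["image"][100:230,100:310,::-1],None,fx=3.8,fy=3.8,interpolation=cv2.INTER_CUBIC))
f=np.load("w8.npz");w=wrist(dict(f),f["p"],R.from_quat(f["r"]))
m,c=comp(w["image"],mask(w["image"],"mag"),(140,0,210,60));T=dict(np.load("top0.npz"));S=dict(np.load("scene0.npz"))
print("cap wrist",c,plane(w,c,.098)[0].round(4))
L=[ray(w,c),ray(T,(185.5,246.8)),ray(S,(335.6,140))]
A=np.zeros((3,3));b=np.zeros(3)
for o,v in L:
    v=v[0]/np.linalg.norm(v[0]);M=np.eye(3)-np.outer(v,v);A+=M;b+=M@o
print("3-ray",np.linalg.solve(A,b).round(4))
# white bottle now: base region of body, cap tip
print("white tip",plane(w,(134,158),.112).round(4))
E
```

```text
cap wrist [172.16245884  22.62678375] [0.4471 0.1711 0.098 ]
3-ray [0.4461 0.1719 0.0949]
white tip [[0.4301 0.0615 0.112 ]]
```

View pics/s3.png

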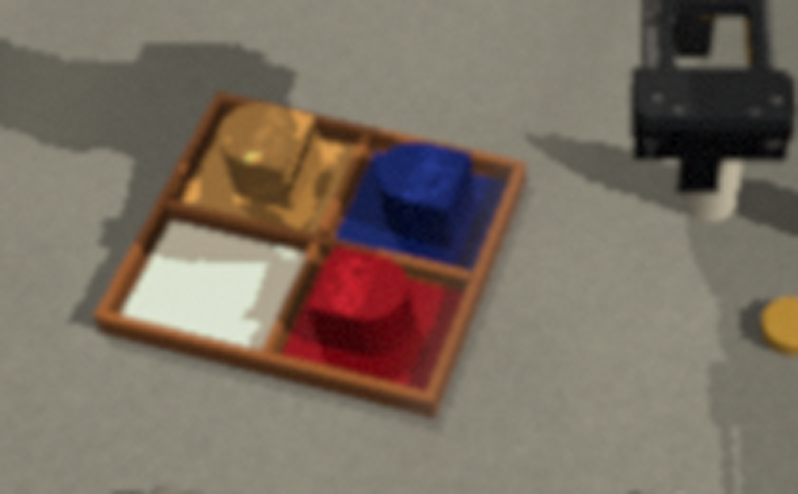

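All three heels stand upright. The red one looks slightly left of centre, so I'll measure the tops.

```bash
python3 - <<'E'
from h import *
d=dict(np.load("s3.npz"));im=d["image"]
c=cv2.resize(im[120:210,135:245,::-1],None,fx=7,fy=6.6,interpolation=cv2.INTER_CUBIC)
cv2.imwrite("pics/s3b.png",c)
# predicted outlines drawn as points for checking: bay centres z=.008 and D top centres z=.053
K=d["mtx"];W=d["world_to_cam"]
def proj(P):
    q=(np.c_[P,np.ones(len(P))]@W.T)[:,:3];return np.c_[K[0,2]+K[0,0]*q[:,0]/-q[:,2],K[1,2]-K[1,1]*q[:,1]/-q[:,2]]
for n,b in (("tan",(.4752,-.2467)),("red",(.5825,-.1445)),("navy",(.486,-.1352))):
    uv=proj(np.array([[*b,.053],[*b,.008]]));print(n,((uv-[135,120])*[7,6.6]).round(0).tolist())
E
```

```text
tan [[225.0, 101.0], [245.0, 174.0]]
red [[421.0, 366.0], [435.0, 434.0]]
navy [[515.0, 165.0], [526.0, 236.0]]
```

View pics/s3b.png

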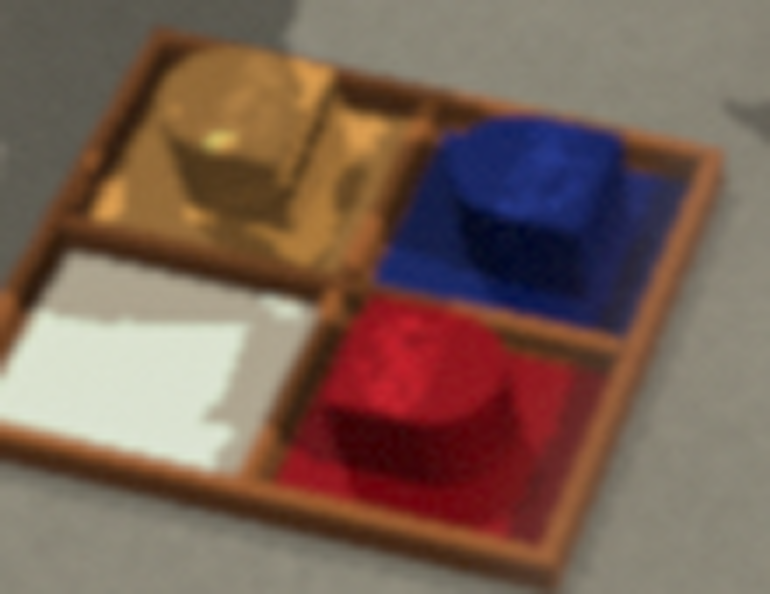

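```bash
python3 go.py .53 -.22 .27 60
```

```text
t 20.72 p [0.5379 0.0485 0.2167] q1,q7 [ 0.43  0.36 -0.75  1.84  0.28  1.06 -0.25] psi 99.9 open 0.087
-> [0.53, -0.22, 0.27, 60.0] [-0.2631, -0.0542, -0.0536, -0.0066, 0.0001, 0.6959]
```

>>> servo_tool(deltas=[[[-0.263,-0.054,-0.054,-0.006,0,0.696,0],[-0.263,-0.054,-0.054,-0.006,0,0.696,0],[-0.263,-0.054,-0.054,-0.006,0,0.696,0],[-0.263,-0.054,-0.054,-0.006,0,0.696,0],[-0.263,-0.054,-0.054,-0.006,0,0.696,0],[-0.263,-0.054,-0.054,-0.006,0,0.696,0],[-0.263,-0.054,-0.054,-0.006,0,0.696,0],[-0.263,-0.054,-0.054,-0.006,0,0.696,0],[-0.263,-0.054,-0.054,-0.006,0,0.696,0],[-0.263,-0.054,-0.054,-0.006,0,0.696,0],[-0.263,-0.054,-0.054,-0.006,0,0.696,0]]])

```text
time_s: 21.63
tcp_pos: [0.5311, -0.2166, 0.2707]
orientation: [-0.001, 0.865, 0.502, 0.001]
ft_force: [-0.3, 0.1, -0.7]
opening: 0.087
```

```bash
python3 - <<'E'
from rig import *
from go import st
from h import *
s,p,r=st();w=snapshot("wrist");im=w["image"]
np.savez("w9.npz",p=p,r=r.as_quat(),**w)
cv2.imwrite("pics/w9.png",cv2.resize(im[20:250,130:370,::-1],None,fx=3,fy=2.6,interpolation=cv2.INTER_CUBIC))
E
```

```text
(no output)
```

View pics/w9.png

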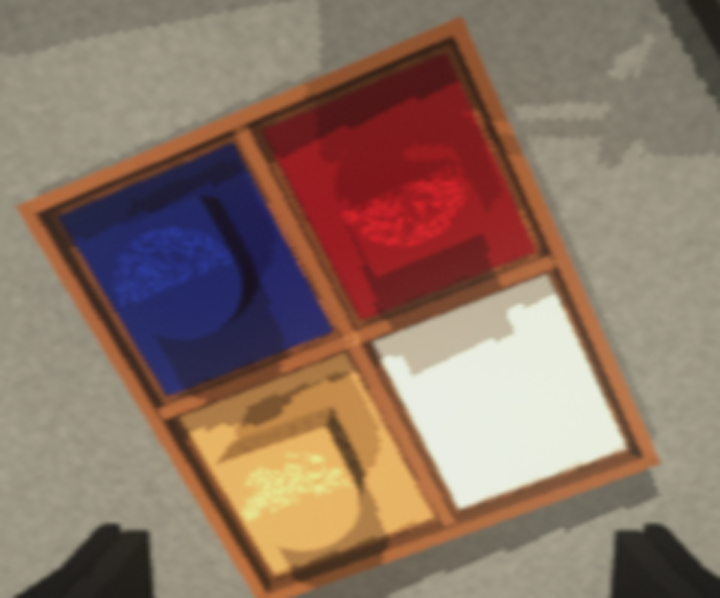

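```bash
python3 - <<'E'
from h import *
f=np.load("w9.npz");im=f["image"]
a=im[60:135,145:245,2];b=im[30:140,215:315,0];c=im[140:250,170:285,0]
def g(x,s):
    y=cv2.resize(x,None,fx=s,fy=s,interpolation=cv2.INTER_CUBIC);return cv2.createCLAHE(4,(4,4)).apply(y)
A=[g(x,3.4) for x in (b,c)];A.insert(0,g(a,2.6))
H=max(x.shape[0] for x in A);print([x.shape for x in A])
cv2.imwrite("pics/w9e.png",np.hstack([np.pad(x,((0,H-x.shape[0]),(0,4))) for x in A])[:, :800] if False else cv2.resize(np.hstack([np.pad(x,((0,H-x.shape[0]),(0,4))) for x in A]),(800,300)))
for n,x,s in (("n",a,7),("r",b,5),("t",c,5)): cv2.imwrite(f"pics/w9{n}.png",g(x,s))
E
```

```text
[(195, 260), (374, 340), (374, 391)]
```

View pics/w9n.png

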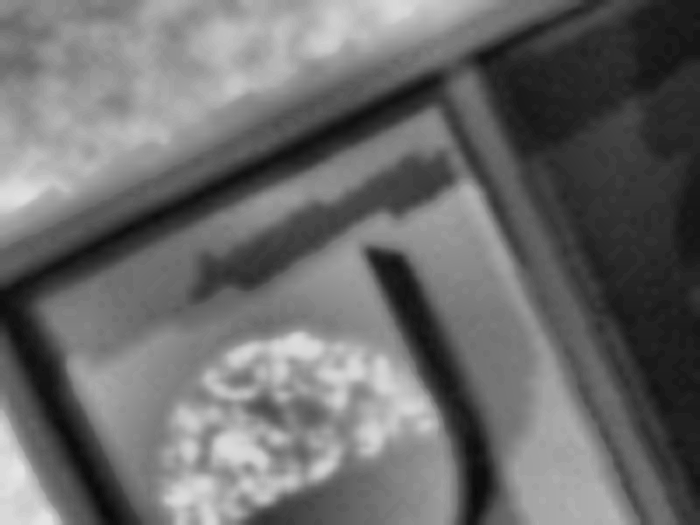

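View pics/w9r.png

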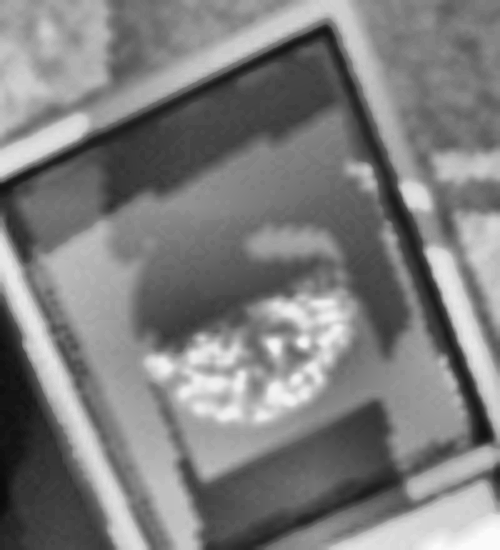

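View pics/w9t.png

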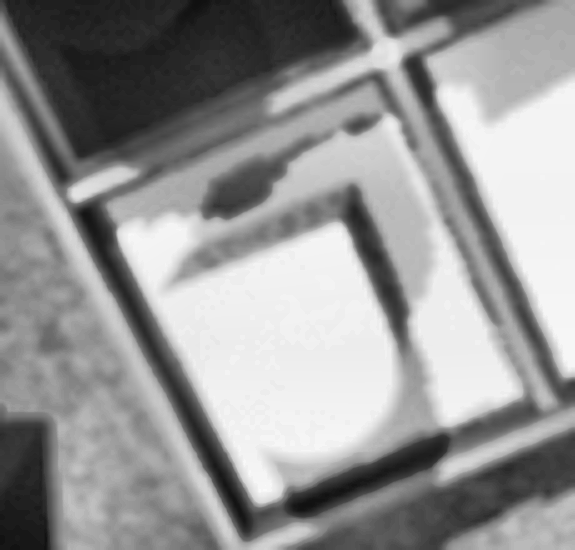

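```bash
python3 - <<'E'
from h import *
from scipy.spatial.transform import Rotation as R
f=np.load("w9.npz");w=wrist(dict(f),f["p"],R.from_quat(f["r"]))
P=plane(w,[(239,184.4),(203,197.6),(256,125.6),(291,110.4),(197.6,95.4)],.053)[:,:2]
u=np.array([.094,.996]);v=np.array([.996,-.094])
print("tan w",np.linalg.norm(P[0]-P[1]),(P[0]+P[1])/2-.028*u,"bay",(.4752,-.2467))
print("red w",np.linalg.norm(P[2]-P[3]),(P[2]+P[3])/2+.028*u,"bay",(.5825,-.1445))
print("navy",P[4]-.028*u-.025*v,"bay",(.486,-.1352))
im=w["image"]
hsv=cv2.cvtColor(im,cv2.COLOR_RGB2HSV)
B=plane(w,[(372/3+130,338/2.6+20),(558/3+130,268/2.6+20),(632/3+130,452/2.6+20),(458/3+130,512/2.6+20)],.008)[:,:2]
print("white corners",B.round(4).tolist(),B.mean(0), np.linalg.norm(B[0]-B[1]),np.linalg.norm(B[1]-B[2]))
E
python3 go.py .446 .172 .19 110
```

```text
tan w 0.04813735091795607 [ 0.47521679 -0.24703256] bay (0.4752, -0.2467)
red w 0.043892122822423364 [ 0.57934238 -0.14644293] bay (0.5825, -0.1445)
navy [ 0.48629057 -0.13508425] bay (0.486, -0.1352)
white corners [[0.5352, -0.2005], [0.6232, -0.2101], [0.6096, -0.3131], [0.5233, -0.3032]] [ 0.5728327 -0.2567309] 0.08849887654961783 0.10390425020186779
t 21.68 p [ 0.5312 -0.2165  0.2707] q1,q7 [ 0.72  0.32 -0.52  1.71  0.17  1.16 -0.36] psi 60.3 open 0.0872
-> [0.446, 0.172, 0.19, 110.0] [0.295, -0.2665, 0.0813, 0.0004, -0.0016, -0.8677]
```

The tops are 0.4 mm (tan), 4 mm (red) and 0.3 mm (navy) from their bay centres, so step 1 is fine. On to the bottle.

>>> servo_tool(deltas=[[[0.295,-0.266,0.071,0,0,-0.868,0],[0.295,-0.266,0.071,0,0,-0.868,0],[0.295,-0.266,0.071,0,0,-0.868,0],[0.295,-0.266,0.071,0,0,-0.868,0],[0.295,-0.266,0.071,0,0,-0.868,0],[0.295,-0.266,0.071,0,0,-0.868,0],[0.295,-0.266,0.071,0,0,-0.868,0],[0.295,-0.266,0.071,0,0,-0.868,0],[0.295,-0.266,0.071,0,0,-0.868,0],[0.295,-0.266,0.071,0,0,-0.868,0],[0.295,-0.266,0.071,0,0,-0.868,0],[0.295,-0.266,0.071,0,0,-0.868,0],[0.295,-0.266,0.071,0,0,-0.868,0],[0.295,-0.266,0.071,0,0,-0.868,0]]])

```text
time_s: 22.85
tcp_pos: [0.4478, 0.1692, 0.2002]
orientation: [0.0, 0.575, 0.818, 0.0]
ft_force: [0.6, 0.3, 0.6]
opening: 0.087
```

```bash
python3 - <<'E'
from rig import *
from go import st
from h import *
s,p,r=st();S=snapshot("wrist");w=wrist(S,p,r);im=w["image"];cv2.imwrite("pics/w10.png",im[:,:,::-1])
m,c=comp(im,mask(im,"mag"),(100,60,420,240));print(c,plane(w,c,.097)[0].round(4))
E
python3 go.py .446 .172 .062 110
```

```text
[255.3852459  186.31147541] [0.4439 0.1755 0.097 ]
t 22.9 p [0.4479 0.169  0.2002] q1,q7 [ 0.28  0.29 -0.85  1.99  0.26  0.97 -0.36] psi 109.8 open 0.0871
-> [0.446, 0.172, 0.062, 110.0] [0.0035, -0.0009, 0.1382, 0.0012, 0.0002, -0.0043]
```

View pics/w10.png

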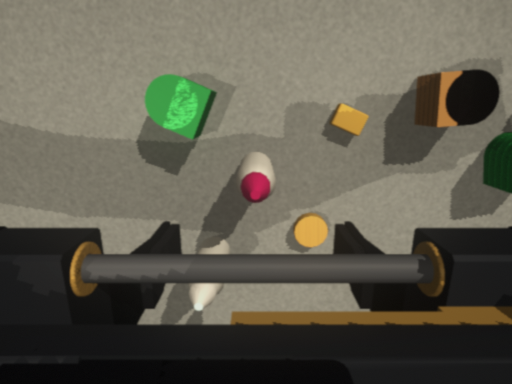

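The magenta bottle is centred between the jaws at (255,186). The white bottle, at (198,305), lies off to the side across the jaws. Descending.

>>> servo_tool(deltas=[[[0.0045,-0.001,0.03,0,0,-0.004,0],[0.0045,-0.001,0.07,0,0,-0.004,0],[0.0045,-0.001,0.1,0,0,-0.004,0],[0.0045,-0.001,0.12,0,0,-0.004,0],[0.0045,-0.001,0.132,0,0,-0.004,0],[0.0045,-0.001,0.138,0,0,-0.004,0],[0.0045,-0.001,0.138,0,0,-0.004,0],[0.0045,-0.001,0.138,0,0,-0.004,0],[0.0045,-0.001,0.138,0,0,-0.004,0]]])

```text
time_s: 23.65
tcp_pos: [0.4463, 0.1747, 0.0635]
orientation: [0.001, 0.573, 0.82, 0.002]
ft_force: [0.8, -0.7, -0.2]
opening: 0.0872
```

```bash
python3 go.py .4455 .173 .061 110
```

```text
t 23.65 p [0.4463 0.1747 0.0635] q1,q7 [ 0.12  0.49 -0.72  2.11  0.5   0.7  -0.58] psi 110.1 open 0.0872
-> [0.4455, 0.173, 0.061, 110.0] [-0.0013, -0.0013, 0.0025, 0.004, -0.0004, 0.0014]
```

>>> servo_tool(deltas=[[[0,0,0.002,0.004,0,0,0.5],[0,0,0.002,0.004,0,0,0.5],[0,0,0.002,0.004,0,0,0.5],[0,0,0.002,0.004,0,0,0.5],[0,0,0.002,0.004,0,0,0.8],[0,0,0.002,0.004,0,0,0.8],[0,0,0.002,0.004,0,0,0.8],[0,0,0.002,0.004,0,0,0.8],[0,0,0.002,0.004,0,0,0.8],[0,0,0.002,0.004,0,0,0.8],[0,0,0.002,0.004,0,0,0.8],[0,0,0.002,0.004,0,0,0.8]]], newtons=20)

```text
time_s: 24.65
tcp_pos: [0.445, 0.1743, 0.0602]
orientation: [-0.001, 0.573, 0.82, -0.001]
ft_force: [-1.1, -0.4, 0.2]
opening: 0.0368
```

```bash
python3 go.py
```

```text
t 24.65 p [0.445  0.1743 0.0602] q1,q7 [ 0.11  0.5  -0.71  2.11  0.5   0.7  -0.58] psi 110.1 open 0.0368
```

>>> servo_tool(deltas=[[[0,0,-0.01,0,0,0,0.8],[0,0,-0.03,0,0,0,0.8],[0,0,-0.06,0,0,0,0.8],[0,0,-0.09,0,0,0,0.8],[0,0,-0.12,0,0,0,0.8],[0,0,-0.14,0,0,0,0.8],[0,0,-0.15,0,0,0,0.8],[0,0,-0.15,0,0,0,0.8],[0,0,-0.15,0,0,0,0.8]]])

```text
time_s: 25.4
tcp_pos: [0.4452, 0.1739, 0.2099]
orientation: [-0.001, 0.573, 0.82, -0.001]
ft_force: [-0.2, 0.7, -1.9]
opening: 0.0368
```

```bash
python3 go.py .572 -.256 .215 84.6;python3 - <<'E'
from rig import *
from h import *
d=snapshot("scene");cv2.imwrite("pics/s4.png",d["image"][:,:,::-1])
E
```

```text
t 25.4 p [0.4452 0.1739 0.2099] q1,q7 [ 0.28  0.28 -0.87  1.98  0.25  1.   -0.36] psi 110.1 open 0.0368
-> [0.572, -0.256, 0.215, 84.6] [-0.4473, -0.0286, -0.005, -0.0032, 0.0008, 0.4449]
```

View pics/s4.png

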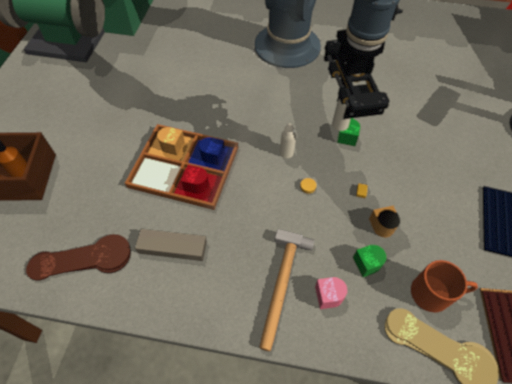

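The bottle is held upright at 37 mm opening, and the white bottle is still standing at (289,142). Carrying at moderate speed.

>>> servo_tool(deltas=[[[-0.015,-0.001,-0.005,0,0,0.02,0.8],[-0.04,-0.003,-0.005,0,0,0.05,0.8],[-0.07,-0.005,-0.005,0,0,0.08,0.8],[-0.1,-0.007,-0.005,0,0,0.11,0.8],[-0.13,-0.009,-0.005,0,0,0.14,0.8],[-0.16,-0.011,-0.005,0,0,0.17,0.8],[-0.19,-0.013,-0.005,0,0,0.2,0.8],[-0.22,-0.015,-0.005,0,0,0.23,0.8],[-0.25,-0.017,-0.005,0,0,0.26,0.8],[-0.28,-0.019,-0.005,0,0,0.29,0.8],[-0.31,-0.021,-0.005,0,0,0.32,0.8],[-0.34,-0.023,-0.005,0,0,0.35,0.8],[-0.37,-0.025,-0.005,0,0,0.38,0.8],[-0.4,-0.027,-0.005,0,0,0.41,0.8],[-0.425,-0.028,-0.005,0,0,0.43,0.8],[-0.44,-0.028,-0.005,0,0,0.44,0.8],[-0.447,-0.028,-0.005,0,0,0.445,0.8],[-0.447,-0.028,-0.005,0,0,0.445,0.8],[-0.447,-0.028,-0.005,0,0,0.445,0.8],[-0.447,-0.028,-0.005,0,0,0.445,0.8]]])

```text
time_s: 27.12
tcp_pos: [0.5729, -0.2525, 0.2149]
orientation: [-0.001, 0.738, 0.674, -0.001]
ft_force: [0.4, -0.2, -1.5]
opening: 0.0375
```

```bash
python3 go.py .572 -.256 .071 84.6;python3 - <<'E'
from rig import *
from h import *
d=snapshot("scene");cv2.imwrite("pics/s5.png",cv2.resize(d["image"][60:240,80:320,::-1],None,fx=3,fy=3))
E
```

```text
t 27.12 p [ 0.5729 -0.2525  0.2149] q1,q7 [ 0.76  0.47 -0.57  1.65  0.28  1.11  0.02] psi 84.8 open 0.0375
-> [0.572, -0.256, 0.071, 84.6] [-0.0037, -0.0, 0.1439, -0.0036, -0.0005, 0.0035]
```

View pics/s5.png

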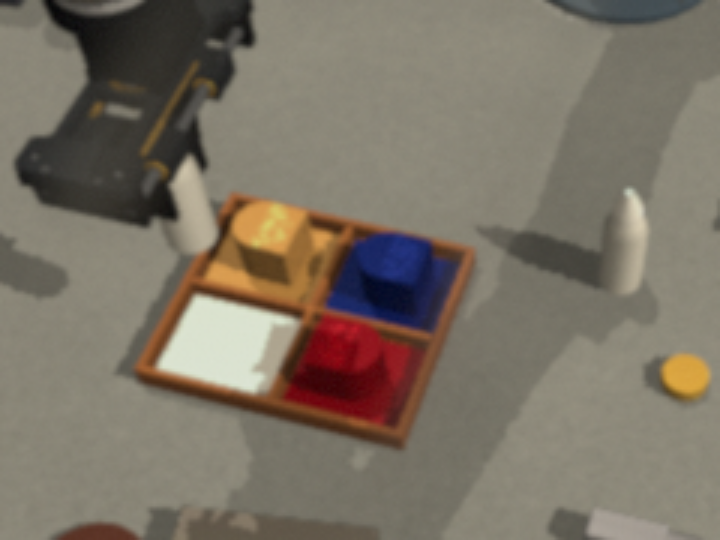

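>>> servo_tool(deltas=[[[-0.003,0,0.02,-0.003,0,0.003,0.8],[-0.003,0,0.05,-0.003,0,0.003,0.8],[-0.003,0,0.08,-0.003,0,0.003,0.8],[-0.003,0,0.11,-0.003,0,0.003,0.8],[-0.003,0,0.125,-0.003,0,0.003,0.8],[-0.003,0,0.135,-0.003,0,0.003,0.8],[-0.003,0,0.14,-0.003,0,0.003,0.8],[-0.003,0,0.142,-0.003,0,0.003,0.8],[-0.003,0,0.142,-0.003,0,0.003,0.8],[-0.003,0,0.142,-0.003,0,0.003,0.8]]])

```text
time_s: 28.0
tcp_pos: [0.5733, -0.2581, 0.0744]
orientation: [0.001, 0.74, 0.672, 0.0]
ft_force: [-0.2, -0.7, -0.9]
opening: 0.0373
```

```bash
python3 go.py .572 -.256 .068 84.6
```

```text
t 28.0 p [ 0.5733 -0.2581  0.0744] q1,q7 [ 0.72  0.62 -0.51  1.77  0.38  0.85 -0.06] psi 84.5 open 0.0373
-> [0.572, -0.256, 0.068, 84.6] [0.002, -0.0015, 0.0064, 0.0026, 0.0014, -0.0025]
```

>>> servo_tool(deltas=[[[0.001,-0.001,0.002,0.002,0.001,0,0.8],[0.001,-0.001,0.004,0.002,0.001,0,0.8],[0.001,-0.001,0.006,0.002,0.001,0,0.8],[0.001,-0.001,0.006,0.002,0.001,0,0.8],[0.001,-0.001,0.006,0.002,0.001,0,0.8]]])

```text
time_s: 28.42
tcp_pos: [0.5717, -0.2571, 0.0681]
orientation: [-0.0, 0.741, 0.672, -0.0]
ft_force: [-2.7, 0.7, 5.0]
opening: 0.0373
```

```bash
python3 go.py .572 -.256 .068 84.6; python3 -c "
from rig import *;print(read_state()['ft_force'])"
```

```text
t 28.42 p [ 0.5717 -0.2571  0.0681] q1,q7 [ 0.71  0.63 -0.5   1.77  0.39  0.84 -0.07] psi 84.4 open 0.0373
-> [0.572, -0.256, 0.068, 84.6] [0.0011, 0.0002, 0.0001, -0.001, 0.0004, -0.0028]
[-2.65451526  0.69462046  4.98715224]
```

It's resting on the lining with about 5 N upward. Open and rise straight.

>>> servo_tool(deltas=[[[0,0,0,0,0,0,0.5],[0,0,0,0,0,0,0.4],[0,0,0,0,0,0,0.2],[0,0,0,0,0,0,0.2],[0,0,0,0,0,0,0.2],[0,0,-0.02,0,0,0,0.2],[0,0,-0.05,0,0,0,0.2],[0,0,-0.08,0,0,0,0.2],[0,0,-0.12,0,0,0,0.2],[0,0,-0.16,0,0,0,0.2],[0,0,-0.18,0,0,0,0.2],[0,0,-0.18,0,0,0,0.2],[0,0,-0.18,0,0,0,0.2]]])

```text
time_s: 29.5
tcp_pos: [0.5722, -0.2571, 0.2483]
orientation: [0.001, 0.741, 0.672, -0.0]
ft_force: [0.4, 0.3, -0.3]
opening: 0.0694
```

```bash
python3 go.py .45 -.45 .28 60
```

```text
t 29.5 p [ 0.5722 -0.2571  0.2483] q1,q7 [ 0.77  0.44 -0.58  1.61  0.26  1.17  0.04] psi 84.4 open 0.0694
-> [0.45, -0.45, 0.28, 60.0] [-0.2038, -0.1029, -0.0316, 0.0009, 0.0007, 0.4265]
```

>>> servo_tool(deltas=[[[-0.204,-0.103,-0.032,0,0,0.426,0],[-0.204,-0.103,-0.032,0,0,0.426,0],[-0.204,-0.103,-0.032,0,0,0.426,0],[-0.204,-0.103,-0.032,0,0,0.426,0],[-0.204,-0.103,-0.032,0,0,0.426,0],[-0.204,-0.103,-0.032,0,0,0.426,0],[-0.204,-0.103,-0.032,0,0,0.426,0],[-0.204,-0.103,-0.032,0,0,0.426,0],[-0.204,-0.103,-0.032,0,0,0.426,0]]])

```text
time_s: 30.25
tcp_pos: [0.4496, -0.4487, 0.2774]
orientation: [-0.002, 0.866, 0.501, -0.001]
ft_force: [-0.5, -0.1, 0.5]
opening: 0.087
```

```bash
python3 - <<'E'
from rig import *
from h import *
S=snapshot("scene");T=snapshot("top")
a=cv2.resize(S["image"][100:230,110:310,::-1],None,fx=2.3,fy=2.3);b=cv2.resize(T["image"][140:290,100:420,::-1],None,fx=2.3,fy=2.3)
W=max(a.shape[1],b.shape[1]);p=lambda x:np.pad(x,((0,0),(0,W-x.shape[1]),(0,0)))
o=np.vstack([p(a),p(b)]);o=cv2.resize(o,None,fx=min(1,598/o.shape[0]),fy=min(1,598/o.shape[0]));cv2.imwrite("pics/final.png",o);print(o.shape)
m,c1=comp(T["image"],mask(T["image"],"mag"),(290,150,430,270));m,c2=comp(S["image"],mask(S["image"],"mag"),(110,90,260,220))
print(c1,c2,tri(*ray(T,c1),*ray(S,c2)))
E
```

```text
(598, 683, 3)
[390.1010101 189.8989899] [146.97849462 152.48387097] (array([ 0.57164091, -0.257253  ,  0.10134814]), np.float64(0.0001505194950191981))
```

View pics/final.png

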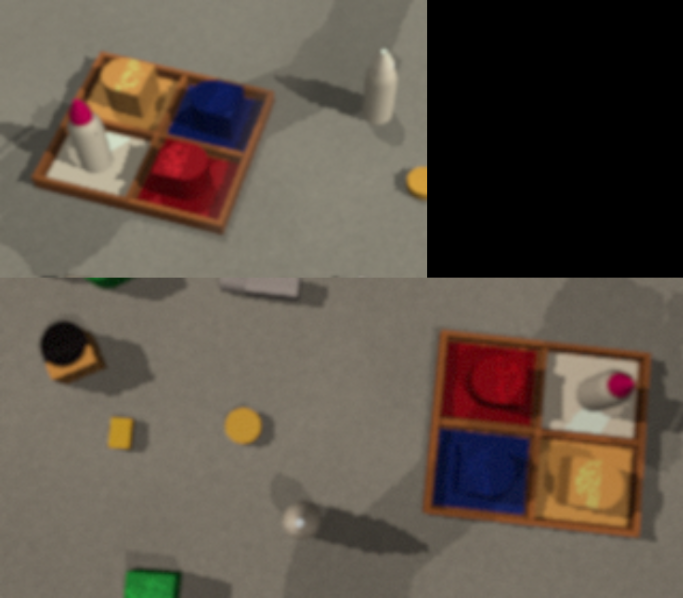

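Two views put the cap at (0.572, -0.257, 0.101), about 1 mm from the white bay centre and at the right height for standing upright. The worn heel and white bottle are where they started. Handing in.

```bash
python3 -c "
from rig import *;print(finish_job())"
```

```text
the job is handed in; nothing more can be done
None
```

The repair order is made up and handed in at about 30 s. The tan, red and navy heels stand in the bays of their own colours. The magenta-capped bottle went in last, carried upright, and stands in the white bay.

- **Heels:** measured before I picked up the bottle, the tan and navy heels were under 1 mm from their bay centres and the red heel about 4 mm. An earlier rough reading from the scene camera disagreed, putting tan and navy 4–6 mm off. The closer wrist view settled it, and both readings are inside the 15 mm limit.
- **Bottle:** two cameras agreed on the cap position. It is about 1 mm from the white bay centre, at the height of an upright bottle.
- **Left alone:** the worn heel and white-capped bottle look unmoved and upright in the last pictures. I compared these by eye, not by measurement.
- **Robot:** the gripper was open and clear of everything when I handed in. No check failed.

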